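Take the finished gourd lantern out of the carving clamp and hang up the day's work

TASK

Pull the red lock bar out to free the clamp, slide the blue jaw open, lift the purple lantern out and hang it by its hoop on a hook of the rack; hang every other hooped gourd standing on the table there too, one to a hook, in any order. Finally shut the jaw and push the lock bar fully home again, with all gourds hanging freely and at rest, and leave the other things on the table where they are.

Things in the scene. Friction and masses are not known exactly. Their poses are not given: they have to be found in the camera images.
- clamp: Wooden carving clamp fixed to the table: bed 110 x 285 mm, 20 mm thick; fixed 80 mm high jaw on its own -y side, blue sliding jaw on its +y side. Origin: underside of the bed, below the clamped lantern's seat; own z up. The sliding jaw opens along own +y; the lock bar is pulled out along own -x (roughly towards the robot).
- jaw (a joint): Travel of the blue jaw along the clamp's +y: 0 m shut, 0.07 m fully open. Stays where left; friction 2.5 N, damping 8 N per m/s. Its lip, 76 to 86 mm above the table, reaches 10 mm over the lantern's shoulder: open it 50 mm or more before lifting the lantern straight up. With the lock bar home it has 4 mm of play.
- jaw_grip (a point): Point in the black upright handle on the sliding jaw: handle 16 mm thick along the clamp's y, 40 mm wide along its x, standing from 85 to 135 mm above the table; this point is on its centre line, 112 mm above the table, and moves with the jaw.
- lockbar (a joint): Travel of the red lock bar along the clamp's -x: 0 m home (its stop block stands behind the jaw and locks it), 0.055 m fully out; the jaw is free from 0.042 m on. Starts within 6 mm of home. Stays where left, friction 1.5 N. It goes home only when the jaw is shut again (within 4 mm).
- lock_grip (a point): Point in the red upright knob on the front end of the lock bar: knob 16 x 16 mm square (sides along the clamp's x and y), standing from 32 to 102 mm above the table; this point is on its centre line, 84 mm above the table, and moves with the bar.
- rack: Dark wooden rack fixed to the table: a horizontal beam 34 mm high and 550 mm long along own y, centred 270 mm above the table on two posts (300 mm high, 262 mm either side of the middle), with four brass hooks pointing along own -x, towards the robot, 127 mm apart. Origin: on the table below the middle of the beam; z up.
- lantern: Purple carved gourd lantern with cream spots; starts on the clamp's bed, its own y along the clamp's x. 130 mm tall, 160 g: round body 72 mm wide, dark yoke bar on top (52 mm along own y, 14 mm thick, top face 80 mm up) carrying a rigid copper hoop of 8 mm rod in the own y-z plane: straight legs 80 to 112 mm up, 52 mm over their outsides, 36 mm inside. Origin: centre of the underside, z up.
- hook0 (a point): Hook 0 (0 is at the rack's own -y end): 8 mm brass rod from the beam along the rack's own -x; this point is on top of the rod in its shallow V-shaped dip (8 mm deep), where a hoop should hang, 274 mm above the table, 49 mm out from the beam. From the dip the rod slopes up outwards; its end reaches 28 mm beyond this point and 16 mm above it. Its underside in the dip is 9 mm below this point.
- hook1 (a point): Hook 1 (0 is at the rack's own -y end): 8 mm brass rod from the beam along the rack's own -x; this point is on top of the rod in its shallow V-shaped dip (8 mm deep), where a hoop should hang, 274 mm above the table, 49 mm out from the beam. From the dip the rod slopes up outwards; its end reaches 28 mm beyond this point and 16 mm above it. Its underside in the dip is 9 mm below this point.
- hook2 (a point): Hook 2 (0 is at the rack's own -y end): 8 mm brass rod from the beam along the rack's own -x; this point is on top of the rod in its shallow V-shaped dip (8 mm deep), where a hoop should hang, 274 mm above the table, 49 mm out from the beam. From the dip the rod slopes up outwards; its end reaches 28 mm beyond this point and 16 mm above it. Its underside in the dip is 9 mm below this point.
- hook3 (a point): Hook 3 (0 is at the rack's own -y end): 8 mm brass rod from the beam along the rack's own -x; this point is on top of the rod in its shallow V-shaped dip (8 mm deep), where a hoop should hang, 274 mm above the table, 49 mm out from the beam. From the dip the rod slopes up outwards; its end reaches 28 mm beyond this point and 16 mm above it. Its underside in the dip is 9 mm below this point.
- gourd_teal: Teal gourd with yellow spots, may be absent; starts standing on the table. 130 mm tall, 160 g: round body 72 mm wide, dark yoke bar on top (52 mm along own y, 14 mm thick, top face 80 mm up) carrying a rigid copper hoop of 8 mm rod in the own y-z plane: straight legs 80 to 112 mm up, 52 mm over their outsides, 36 mm inside. Origin: centre of the underside, z up.
- gourd_ochre: Ochre gourd with dark brown spots, may be absent; starts standing on the table. 130 mm tall, 160 g: round body 72 mm wide, dark yoke bar on top (52 mm along own y, 14 mm thick, top face 80 mm up) carrying a rigid copper hoop of 8 mm rod in the own y-z plane: straight legs 80 to 112 mm up, 52 mm over their outsides, 36 mm inside. Origin: centre of the underside, z up.
- gourd_green: Dark green gourd with yellow spots, may be absent; starts standing on the table. 130 mm tall, 160 g: round body 72 mm wide, dark yoke bar on top (52 mm along own y, 14 mm thick, top face 80 mm up) carrying a rigid copper hoop of 8 mm rod in the own y-z plane: straight legs 80 to 112 mm up, 52 mm over their outsides, 36 mm inside. Origin: centre of the underside, z up.
- lantern_loop (a point): Point on lantern: the middle of the underside of its hoop's top bar, 122 mm above its underside. The hoop opening below it is 36 mm wide (own y) and 42 mm high, faces along own x and is the same from both sides; gripped from above across the outsides of the legs (fingers closing along own y, about 100 mm up) it stays free for the hook.
- gourd_teal_loop (a point): Point on gourd_teal: the middle of the underside of its hoop's top bar, 122 mm above its underside. The hoop opening below it is 36 mm wide (own y) and 42 mm high, faces along own x and is the same from both sides; gripped from above across the outsides of the legs (fingers closing along own y, about 100 mm up) it stays free for the hook.
- gourd_ochre_loop (a point): Point on gourd_ochre: the middle of the underside of its hoop's top bar, 122 mm above its underside. The hoop opening below it is 36 mm wide (own y) and 42 mm high, faces along own x and is the same from both sides; gripped from above across the outsides of the legs (fingers closing along own y, about 100 mm up) it stays free for the hook.
- gourd_green_loop (a point): Point on gourd_green: the middle of the underside of its hoop's top bar, 122 mm above its underside. The hoop opening below it is 36 mm wide (own y) and 42 mm high, faces along own x and is the same from both sides; gripped from above across the outsides of the legs (fingers closing along own y, about 100 mm up) it stays free for the hook.
- paint_jar: Bystander, to be left alone: red paint jar, 70 mm tall. Origin at its underside or middle.
- varnish: Bystander, to be left alone: varnish can, 90 mm tall. Origin at its underside or middle.
- brush: Bystander, to be left alone: brush lying on the table. Origin at its underside or middle.
- sanding_block: Bystander, to be left alone: cork sanding block 90 x 45 x 28 mm, lies below the rack's -y end. Origin at its underside or middle.
- awl: Bystander, to be left alone: screwdriver-like awl lying on the table. Origin at its underside or middle.
- bare_gourd: Bystander, to be left alone: bare tan gourd without a hoop, 172 mm tall. Origin at its underside or middle.

How it is judged:
By the outcome, as a careful person would: the job done as asked, in the order asked, and still so for the second after the job is handed in, with the robot touching nothing.
Of gourd_teal, gourd_ochre, gourd_green only 1 to 3 are there at a start; the rules pass over those that are not, and their reading is None.
At some moment in a run one of gourd_teal, gourd_ochre, gourd_green may be knocked a few centimetres aside while the robot is not near it.
Once in a run the grip may slacken for a moment while it holds something.
It also fails if it takes over 210 s, if anything falls off the work surface, if the arm or the gripper's body presses on something with over 40 N, if the wrist force passes 120 N, or if a joint passes its speed limit or range.

ROBOT

A 6-joint arm with a two-finger parallel gripper is mounted at the origin on the work surface. World frame = base frame: x ahead of the robot, y to its left, z up, the work surface at z = 0. Lengths are in m, angles in rad, forces in N, time in s.
With the tool pointing down it reaches from about 0.3 to 0.775 m from the base axis. Payload 14.6 kg.
Tool frame: the origin (TCP) lies between the finger pads; the fingertips stand ctrl.tip_extent ahead of it and the grasp point (between the pads) lies 3 mm ahead of it (ctrl.tip_extent is the distance from the TCP to the fingertips, in m); z points along the fingers, y is the line along which they close (so a half turn about z gives the same grasp; the last joint's range is limited). The gripper opens to 94 mm and grips with 3 to 60 N. Pads are 16 mm wide; open, the fingers measure 119 mm over their backs; the gripper's body (75 mm by 177 mm) begins 78 mm behind the grasp point.
Start: joints at [-1.414, 0.3, 1.521, -0, 1.321, -0.067], TCP at [0.122, -0.536, 0.227] pointing down, gripper open.
Joint ranges: [-3.03, 3.03], [-0.79, 2.21], [0.23, 2.52], [-1.04, 4.18], [0, 3.07], [-2.55, 2.55]. Speed limits (rad/s): [2.22, 2.22, 2.57, 3.14, 3.14, 3.14].

INTERFACE

Orientations are given as [roll, pitch, yaw] about the fixed x, y, z axes, in that order (R = Rz(yaw) Ry(pitch) Rx(roll)).
In Python, from station import ctrl gives the robot as it stands.
- The arm moves only by the tool shift_gripper, called by a JSON object that holds its "fn" and its "kwargs", one argument or row to a line. Schema: {"type":"object","properties":{"motion":{"type":"array","items":{"type":"array","prefixItems":[{"type":"array","items":{"type":"number"},"minItems":3,"maxItems":3},{"type":"array","items":{"type":"number"},"minItems":3,"maxItems":3}],"minItems":2,"maxItems":2},"minItems":1,"maxItems":10},"aperture":{"type":"number"},"force":{"type":"number"},"only":{"type":"string"},"quiet":{"type":"boolean"},"lines":{"type":"string"}},"required":["motion"],"additionalProperties":false}. motion is a list of rows, 1 to 10 of them, each written [[dx, dy, dz], [rx, ry, rz]]: dx, dy, dz in fractions of the full range, 1 being 0.2 m, then a rotation vector rx, ry, rz in parts of the range, where 1.0 means 2 rad; each row shifts and turns the commanded pose from where the row before left it, along the tool's axes as they then stand; what a row does not reach is not made up. A row lasts 1/10 s, in which the tool goes at most 0.05 m and 0.15 rad, less where a joint would pass 70% of its speed; a pose out of reach is approached as far as the arm can. aperture is the finger opening in m, set as the call begins (left out keeps the last). The fingers move at their own pace and stop on an object; force is the grip in N (left out, the last holds). Time passes only in rows, so rows that do not move let the fingers close. The tool returns the time, the measured TCP pose, the force, the opening and the grip force at its end. only (a regular expression) keeps the lines of the reply that match it, lines (a string "A,B") keeps lines A to B, and quiet returns only ok. Shift and turn numbers lie between -1 and 1, and a call with a number outside is refused. Input that does not fit is refused with a message, and nothing moves.
- ctrl.get_obs(): the state, without advancing time (a new reading comes with each control period).
- ctrl.camera(name): name is "scene" or "top" or "wrist"; returns a dict with "pixels" (420x560x3 uint8, blue, green, red), "fx", "fy", "cx", "cy" (pixels), "extrinsics" (4x4, takes a point from camera to world coordinates). Camera axes: x right, y up, looking along -z (the intrinsics and any distortion apply to the point x, -y, -z); pixel columns grow to the right and rows downward; lengths in m; the calibration is good to about 2 mm. A picture is of the moment at which its call begins. There is no depth.
- ctrl.hand_in(): hands the job in; it is judged then, once.
The state is a dict: "time_s": time; "qpos": joint angles; "joint_vel": joint speeds; "tau": joint torques, N m; "ee_pos": TCP position; "eef_rot": TCP orientation; "force": force on the tool from outside, world axes, zero at the start; "moment": the same for the moment, N m; "grip_width": finger opening in m; "grip_force": force on a finger pad.
Only numpy, scipy, OpenCV 4.12 (cv2) and the standard library are available. Lean on these libraries where they do the work, as an engineer would, in place of code of your own. Each camera call takes 0.05 s, during which the arm holds its last target. There are 200 camera calls.

## Working session

There is one attempt and no reset: what is moved stays moved. The work goes in short steps, Python scripts to look and compute and a tool call to move; the robot and the scene stay as the last step left them, time stands still between calls to the robot, and variables do not carry over. Pictures are saved under pics/ and viewed, at most 14 in all, crops included, and the job is handed in when it is done.

```bash
ls; mkdir -p pics; python3 - <<'E'
from station import ctrl
import cv2,numpy as np
o=ctrl.get_obs();print(o['time_s'],o['ee_pos'],o['eef_rot'],ctrl.tip_extent)
for n in("scene","top"):
    c=ctrl.camera(n);cv2.imwrite(f"pics/{n}0.png",c["pixels"]);print(n,{k:v for k,v in c.items() if k not in("pixels",)})
E
```

```text
pics
station.py
0.0 [ 0.12202083 -0.53604313  0.22688542] [-3.14040125e+00 -7.67400343e-05  2.23785824e-01] 0.022
scene {'fx': 542.4224457509569, 'fy': 542.4224457509569, 'cx': 280.03235630437695, 'cy': 208.69877001423836, 'extrinsics': array([[-0.12041283, -0.54972533,  0.82662133,  1.9082861 ],
       [ 0.99261109, -0.07922459,  0.09190586,  0.12926842],
       [ 0.01496575,  0.83158014,  0.55520311,  1.07907522],
       [ 0.        ,  0.        ,  0.        ,  1.        ]])}
top {'fx': 544.1065017004847, 'fy': 544.1065017004847, 'cx': 283.67993805506217, 'cy': 198.42699824765046, 'extrinsics': array([[-7.56964016e-03,  9.86296643e-01, -1.64807867e-01,
         2.86051126e-01],
       [-9.99970234e-01, -7.71238588e-03, -2.26235915e-04,
        -3.48446727e-02],
       [-1.49419759e-03,  1.64801249e-01,  9.86325664e-01,
         1.77361120e+00],
       [ 0.00000000e+00,  0.00000000e+00,  0.00000000e+00,
         1.00000000e+00]])}
```

View pics/scene0.png

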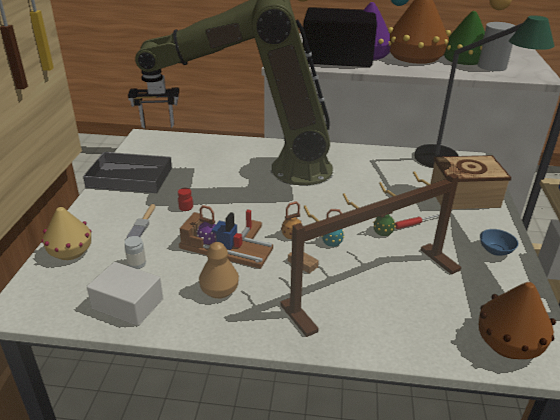

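View pics/top0.png

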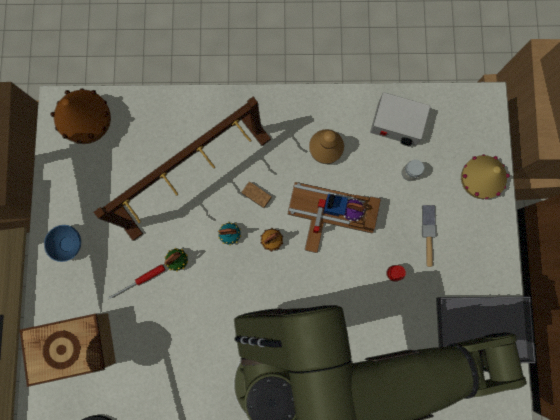

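The top view has +x up and +y left. Rack beam runs from (100,213) to (255,103). Gourds are at teal (230,233), ochre (272,239) and green (176,259). The lantern is at (355,209), the jaw at (335,205) and the lock bar at (318,225). All three gourds are present. I'll zoom in next.

```bash
cat > h.py <<'E'
import numpy as np, cv2
from station import ctrl
def ray(c,u,v):
    d=np.array([(u-c['cx'])/c['fx'],-(v-c['cy'])/c['fy'],-1.]);E=c['extrinsics'];return E[:3,3],E[:3,:3]@d
def onz(c,u,v,z):
    o,d=ray(c,u,v);return o+d*(z-o[2])/d[2]
def proj(c,p):
    E=c['extrinsics'];q=E[:3,:3].T@(np.asarray(p,float)-E[:3,3]);return c['cx']-c['fx']*q[0]/q[2],c['cy']+c['fy']*q[1]/q[2]
def tri(a,b):
    (o,d),(p,e)=a,b;s=np.linalg.lstsq(np.c_[d,-e],p-o,rcond=None)[0]
    A,B=o+d*s[0],p+e*s[1];return (A+B)/2,np.linalg.norm(A-B)
E
python3 - <<'E'
import cv2
t=cv2.imread('pics/top0.png');s=cv2.imread('pics/scene0.png')
a=cv2.resize(t[175:275,150:390],None,fx=3.3,fy=3.3,interpolation=cv2.INTER_CUBIC)
cv2.imwrite('pics/c1.png',a[:, :800])
b=cv2.resize(s[170:275,170:430],None,fx=3.05,fy=3.05,interpolation=cv2.INTER_CUBIC);cv2.imwrite('pics/c2.png',b[:,:800])
E
```

```text
(no output)
```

View pics/c1.png

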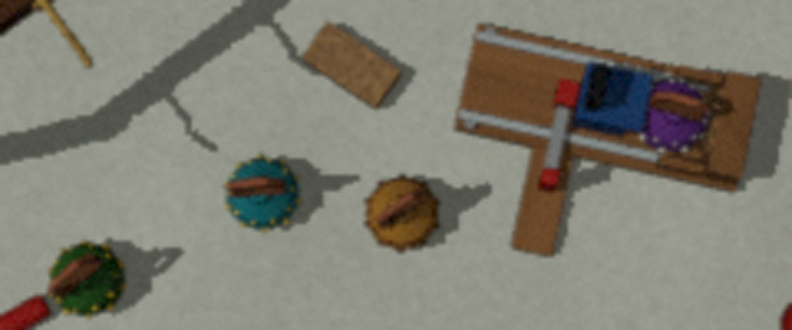

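View pics/c2.png

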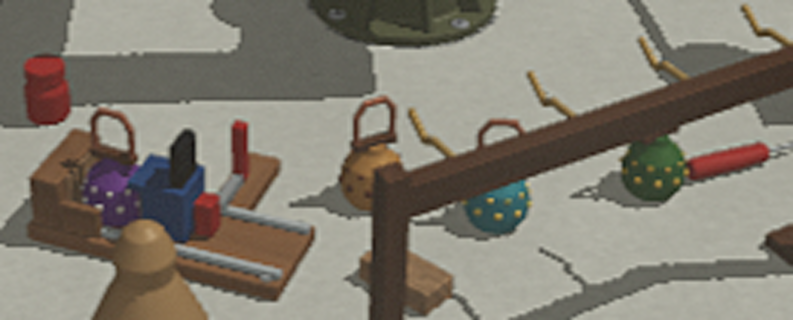

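```bash
cat > m.py <<'E'
from h import *
def comps(img,lo,hi,box,mn):
    x0,y0,x1,y1=box;h=cv2.cvtColor(img,cv2.COLOR_BGR2HSV)[y0:y1,x0:x1]
    m=cv2.inRange(h,np.array(lo),np.array(hi));n,l,s,c=cv2.connectedComponentsWithStats(m,connectivity=8)
    return [np.argwhere(l==i)[:,::-1]+[x0,y0] for i in range(1,n) if s[i,4]>=mn]
E
python3 - <<'E'
from m import *
c=ctrl.camera('top');im=c['pixels'];np.set_printoptions(precision=4,suppress=True)
hsv=cv2.cvtColor(im,cv2.COLOR_BGR2HSV)
print('hsv hoop teal',hsv[231,230],hsv[231,228],'ochre',hsv[238,271],'lant',hsv[205,354],'hook',hsv[128,240],hsv[210,132],'green',hsv[256,173],'beam',hsv[160,180])
W=lambda u,v,z:onz(c,u,v,z)[:2]
print('brass')
for p in comps(im,(18,120,80),(28,255,255),(100,100,270,240),8):
    i=p[:,1].argsort();print(len(p),p[i[0]],p[i[-1]],W(*p[i[-2:]].mean(0),.286))
print('red')
for p in comps(im,(0,180,80),(5,255,255),(290,180,380,260),5):
    m=p.mean(0);print(len(p),m,p.min(0),p.max(0),W(*m,.1))
print('black')
for p in comps(im,(0,0,0),(179,255,35),(320,185,350,220),5):
    m=p.mean(0);print(len(p),m,p.min(0),p.max(0),W(*m,.135))
print('copper')
for p in comps(im,(4,90,60),(13,230,255),(160,190,380,280),12):
    r=cv2.minAreaRect(p.astype(np.float32));print(len(p),p.mean(0),r,W(*p.mean(0),.12))
for n,lo,hi in(('teal',(80,120,40),(100,255,255)),('ochre',(14,150,60),(24,255,255)),('green',(40,80,20),(75,255,255)),('purple',(130,80,40),(160,255,255))):
    for p in comps(im,lo,hi,(150,190,380,280),20):print(n,len(p),(p.min(0)+p.max(0))/2,p.max(0)-p.min(0)+1,W(*((p.min(0)+p.max(0))/2),.04))
print('bed corners')
for x,y in((478,22),(455,130),(735,188),(760,73)):print(W(150+x/3.3,175+y/3.3,.02))
print('beam ends',W(97,213,.287),W(257,101,.287))
E
```

```text
hsv hoop teal [ 11 164  59] [  8 146  70] ochre [ 11 160  70] lant [  9 165  88] hook [ 20 142 133] [ 19 133 107] green [ 11 172  71] beam [  7 143  32]
brass
45 [235 121] [250 140] [0.7026 0.0607]
43 [198 147] [213 166] [0.6297 0.1627]
46 [163 173] [176 194] [0.5508 0.2644]
57 [126 200] [139 222] [0.4719 0.3657]
red
42 [321.2857 202.5476] [318 199] [324 206] [ 0.5518 -0.1515]
21 [316.1429 228.4286] [314 227] [319 230] [ 0.4709 -0.134 ]
black
68 [330.7353 201.0147] [327 195] [334 207] [ 0.5507 -0.1779]
copper
28 [319.3929 201.3929] ((319.11944580078125, 201.7920379638672), (5.173964500427246, 11.947154998779297), 41.18592834472656) [ 0.5522 -0.1443]
16 [372.875  203.6875] ((374.04998779296875, 204.1500244140625), (6.640782833099365, 6.324554920196533), 71.56504821777344) [ 0.5438 -0.3087]
79 [355.8734 206.2405] ((355.610107421875, 206.13304138183594), (17.145090103149414, 5.4596099853515625), 16.699243545532227) [ 0.5363 -0.2561]
13 [357.3846 223.    ] ((357.5, 223.0), (4.0, 3.0), 90.0) [ 0.4844 -0.2592]
35 [316.0286 229.0571] ((316.52703857421875, 228.8378448486328), (8.548747062683
[... 278 characters left out ...]

57 [171.1754 257.9474] ((171.1707305908203, 257.96343994140625), (5.15373420715332, 15.929723739624023), 51.34019470214844) [0.3824 0.3074]
teal 59 [230. 227.] [17  7] [0.4843 0.1382]
teal 126 [229.5 237.5] [20 12] [0.4506 0.1395]
ochre 396 [308. 201.] [35 23] [ 0.5667 -0.1129]
ochre 293 [362.  212.5] [33 32] [ 0.5279 -0.2859]
ochre 189 [313.5 233.5] [14 34] [ 0.4613 -0.1289]
ochre 232 [271. 239.] [19 21] [0.4448 0.007 ]
green 192 [176.  259.5] [21 20] [0.382  0.3086]
purple 41 [354.  201.5] [15  6] [ 0.5639 -0.2613]
purple 152 [353.5 214. ] [18 13] [ 0.5232 -0.2585]
bed corners
[ 0.6346 -0.0715]
[ 0.5263 -0.0477]
[ 0.4669 -0.3215]
[ 0.5809 -0.3502]
beam ends [0.4977 0.4809] [0.8171 0.0395]
```

```bash
cat > go.py <<'E'
import sys
from h import *
from scipy.spatial.transform import Rotation as Ro
# usage: go.py x y z yaw : prints tool rz to turn first, then tool-axis shift after turning (tool down)
x,y,z,yaw=map(float,sys.argv[1:5]);o=ctrl.get_obs();r=Ro.from_euler('xyz',o['eef_rot'])
best=None
for k in(0,np.pi):
    t=Ro.from_euler('xyz',[np.pi,0,yaw+k]);rv=(r.inv()*t).as_rotvec()
    if best is None or np.linalg.norm(rv)<np.linalg.norm(best[0]):best=(rv,t)
d=best[1].inv().apply(np.array([x,y,z])-o['ee_pos'])
print('rot',best[0].round(3),'shift',d.round(4),'len',np.linalg.norm(d).round(3),'q6',o['qpos'][5].round(2),'F',np.round(o['force'],1),'t',o['time_s'])
E
python3 go.py 0.471 -0.134 0.30 -0.2136
```

```text
rot [-0.001  0.     0.437] shift [ 0.2558 -0.4669 -0.073 ] len 0.537 q6 -0.07 F [ 0.5  0.3 -0.2] t 0.15
```

Careful with the scale: shifts go in shares of 0.2 m and turns go in shares of 2 rad. That gives: -0.025 m is -0.125, -0.024 m is -0.12, 0.1457 rad is 0.0729.

{"fn": "shift_gripper", "kwargs": {
  "motion": [
    [[0,0,-0.12],[0,0,0.0729]],
    [[0,0,-0.12],[0,0,0.0729]],
    [[0,0,-0.125],[0,0,0.0729]]
  ],
  "aperture": 0.05
}}

```text
time_s: 0.45
ee_pos: [0.122, -0.5361, 0.301]
eef_rot: [-3.141, 0.0, -0.219]
force: [0.3, 0.4, 1.1]
grip_width: 0.0738
grip_force: 0.0
```

{"fn": "shift_gripper", "kwargs": {
  "motion": [
    [[0.1065,-0.1945,0],[0,0,0]],
    [[0.1065,-0.1945,0],[0,0,0]],
    [[0.1065,-0.1945,0],[0,0,0]],
    [[0.1065,-0.1945,0],[0,0,0]],
    [[0.1065,-0.1945,0],[0,0,0]],
    [[0.1065,-0.1945,0],[0,0,0]],
    [[0.1065,-0.1945,0],[0,0,0]],
    [[0.1065,-0.1945,0],[0,0,0]],
    [[0.1065,-0.1945,0],[0,0,0]],
    [[0.1065,-0.1945,0],[0,0,0]]
  ]
}}

```text
time_s: 1.45
ee_pos: [0.4134, -0.1995, 0.3005]
eef_rot: [3.142, -0.0, -0.213]
force: [-0.2, -0.4, -0.1]
grip_width: 0.0501
grip_force: 0.0
```

{"fn": "shift_gripper", "kwargs": {
  "motion": [
    [[0.1065,-0.1945,0],[0,0,0]],
    [[0.1065,-0.1945,0],[0,0,0]],
    [[0,0,0],[0,0,0]],
    [[0,0,0],[0,0,0]]
  ]
}}

```text
time_s: 1.85
ee_pos: [0.4707, -0.1337, 0.3]
eef_rot: [3.142, 0.001, -0.211]
force: [1.1, -0.1, -0.3]
grip_width: 0.05
grip_force: 0.0
```

```bash
python3 go.py 0.471 -0.134 0.30 -0.2136; python3 - <<'E'
from h import *
c=ctrl.camera('wrist');cv2.imwrite('pics/w1.png',c['pixels']);print(c['extrinsics'].round(3),c['fx'],c['cx'],c['cy'])
E
```

```text
rot [0.    0.001 0.002] shift [0.0003 0.0002 0.    ] len 0.0 q6 1.43 F [ 1.1 -0.1 -0.3] t 1.85
[[-0.211  0.936  0.282  0.554]
 [-0.978 -0.202 -0.062 -0.151]
 [-0.001 -0.289  0.957  0.457]
 [ 0.     0.     0.     1.   ]] 309.7977957802673 280.9447892612502 209.04032610258412
```

View pics/w1.png

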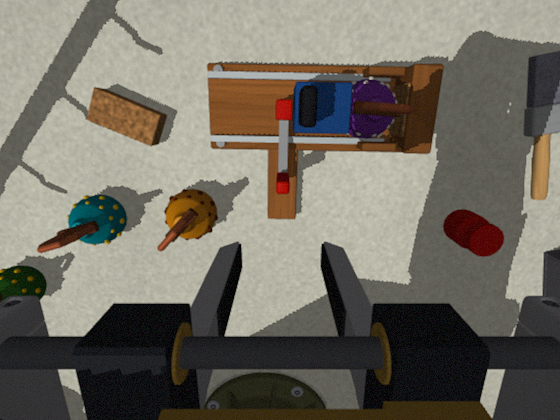

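The wrist view shows the knob at (282,183), the handle at (308,106), and the lantern's hoop from (355,107) to (410,107), along the clamp's long axis. I'll measure these in the wrist view.

```bash
python3 - <<'E'
from m import *
c=ctrl.camera('wrist');im=c['pixels'];np.set_printoptions(precision=4,suppress=True)
W=lambda u,v,z:onz(c,u,v,z)[:2]
for p in comps(im,(0,180,60),(5,255,255),(250,60,320,200),30):
    print('red',len(p),p.min(0),p.max(0),W(*((p.min(0)+p.max(0))/2),.102))
for p in comps(im,(0,0,0),(179,255,40),(295,80,325,130),50):
    print('blk',len(p),p.min(0),p.max(0),W(*((p.min(0)+p.max(0))/2),.135))
for p in comps(im,(4,90,60),(14,230,255),(30,80,440,250),60):
    print('cu',len(p),p.min(0),p.max(0),cv2.minAreaRect(p.astype(np.float32)))
for x,y in((208,64),(211,149),(429,152),(441,66)):print(W(x,y,.02))
E
```

```text
red 310 [275  99] [291 119] [ 0.5595 -0.1551]
red 196 [276 173] [287 192] [ 0.4801 -0.1362]
blk 693 [298  85] [316 126] [ 0.5571 -0.1786]
cu 3619 [207  80] [312 135] ((259.5, 107.5), (55.0, 105.0), 90.0)
cu 3316 [220  80] [439 218] ((342.0902404785156, 151.55224609375), (93.67650604248047, 227.90377807617188), 70.9940185546875)
cu 338 [362 102] [412 111] ((387.00079345703125, 106.47145080566406), (50.12240219116211, 8.368013381958008), 1.6365771293640137)
cu 86 [293 133] [331 136] ((311.99725341796875, 134.08323669433594), (37.97890853881836, 2.965020179748535), 1.9091525077819824)
cu 347 [157 209] [195 249] ((174.5, 230.50001525878906), (11.31370735168457, 49.497474670410156), 45.0)
cu 253 [ 37 232] [ 78 249] ((58.136924743652344, 242.30462646484375), (8.875201225280762, 44.32054138183594), 70.55996704101562)
[ 0.6356 -0.0728]
[ 0.5305 -0.0467]
[ 0.462  -0.3427]
[ 0.5693 -0.3664]
```

Converted, 0.043 m is 0.215, 0.003 m is 0.015.

{"fn": "shift_gripper", "kwargs": {
  "motion": [
    [[0.015,0.005,0.215],[0,0,0]],
    [[0,0,0.2],[0,0,0]],
    [[0,0,0.2],[0,0,0]],
    [[0,0,0.2],[0,0,0]],
    [[0,0,0.15],[0,0,0]],
    [[0,0,0.1],[0,0,0]],
    [[0,0,0],[0,0,0]],
    [[0,0,0],[0,0,0]]
  ],
  "aperture": 0.05
}}

```text
time_s: 2.75
ee_pos: [0.4733, -0.1367, 0.0883]
eef_rot: [3.142, -0.0, -0.215]
force: [0.5, 0.4, 0.4]
grip_width: 0.05
grip_force: 0.0
```

{"fn": "shift_gripper", "kwargs": {
  "motion": [
    [[0,0,0],[0,0,0]],
    [[0,0,0],[0,0,0]],
    [[0,0,0],[0,0,0]],
    [[0,0,0],[0,0,0]],
    [[0,0,0],[0,0,0]],
    [[0,0,0],[0,0,0]]
  ],
  "aperture": 0.0,
  "force": 25
}}

```text
time_s: 3.35
ee_pos: [0.4735, -0.1359, 0.0877]
eef_rot: [3.141, -0.0, -0.214]
force: [-1.6, -0.9, 3.8]
grip_width: 0.0159
grip_force: 25.0
```

Gripped (16 mm). I'll pull 55 mm along tool −x.

Converted, -0.01 m is -0.05, -0.004 m is -0.02.

{"fn": "shift_gripper", "kwargs": {
  "motion": [
    [[-0.05,0,0],[0,0,0]],
    [[-0.05,0,0],[0,0,0]],
    [[-0.05,0,0],[0,0,0]],
    [[-0.05,0,0],[0,0,0]],
    [[-0.05,0,0],[0,0,0]],
    [[-0.02,0,0],[0,0,0]],
    [[0,0,0],[0,0,0]],
    [[0,0,0],[0,0,0]],
    [[0,0,0],[0,0,0]]
  ]
}}

```text
time_s: 4.25
ee_pos: [0.4211, -0.1239, 0.0878]
eef_rot: [-3.141, -0.003, -0.213]
force: [11.1, 6.6, -0.3]
grip_width: 0.0159
grip_force: 25.0
```

Converted, -0.04 m is -0.2, -0.03 m is -0.15.

{"fn": "shift_gripper", "kwargs": {
  "motion": [
    [[0,0,0],[0,0,0]],
    [[0,0,0],[0,0,0]],
    [[0,0,0],[0,0,0]],
    [[0,0,-0.15],[0,0,0]],
    [[0,0,-0.2],[0,0,0]],
    [[0,0,-0.2],[0,0,0]],
    [[0,0,-0.2],[0,0,0]],
    [[0,0,0],[0,0,0]]
  ],
  "aperture": 0.05
}}

```text
time_s: 5.05
ee_pos: [0.4218, -0.1249, 0.242]
eef_rot: [3.14, -0.007, -0.213]
force: [0.3, -0.0, -1.3]
grip_width: 0.0498
grip_force: 0.0
```

```bash
python3 go.py 0.556 -0.178 0.115 -0.2136;  python3 - <<'E'
from m import *
c=ctrl.camera('top');im=c['pixels']
for p in comps(im,(0,180,80),(5,255,255),(290,180,380,265),5):
    print(len(p),p.mean(0),onz(c,*p.mean(0),.1))
E
```

```text
rot [ 0.001 -0.007  0.   ] shift [0.1424 0.0234 0.127 ] len 0.192 q6 1.41 F [ 0.3 -0.  -1.3] t 5.05
```

Converted, 0.04 m is 0.2, 0.036 m is 0.18, 0.004 rad is 0.002.

{"fn": "shift_gripper", "kwargs": {
  "motion": [
    [[0.18,0.03,0],[0,0.002,0]],
    [[0.18,0.03,0],[0,0.0015,0]],
    [[0.18,0.03,0],[0,0,0]],
    [[0.17,0.025,0],[0,0,0]],
    [[0,0,0.2],[0,0,0]],
    [[0,0,0.2],[0,0,0]],
    [[0,0,0.15],[0,0,0]],
    [[0,0,0.085],[0,0,0]],
    [[0,0,0],[0,0,0]],
    [[0,0,0],[0,0,0]]
  ]
}}

```text
time_s: 6.1
ee_pos: [0.5545, -0.1768, 0.1093]
eef_rot: [-3.141, -0.004, -0.213]
force: [-0.5, 0.3, 0.2]
grip_width: 0.05
grip_force: 0.0
```

{"fn": "shift_gripper", "kwargs": {
  "motion": [
    [[0,0,0],[0,0,0]],
    [[0,0,0],[0,0,0]],
    [[0,0,0],[0,0,0]],
    [[0,0,0],[0,0,0]],
    [[0,0,0],[0,0,0]],
    [[0,0,0],[0,0,0]]
  ],
  "aperture": 0.0,
  "force": 25
}}

```text
time_s: 6.7
ee_pos: [0.5553, -0.1772, 0.111]
eef_rot: [3.141, -0.007, -0.214]
force: [-0.3, -3.3, -2.8]
grip_width: 0.0161
grip_force: 25.0
```

Converted, -0.01 m is -0.05, -0.007 m is -0.035.

{"fn": "shift_gripper", "kwargs": {
  "motion": [
    [[0,-0.05,0],[0,0,0]],
    [[0,-0.05,0],[0,0,0]],
    [[0,-0.05,0],[0,0,0]],
    [[0,-0.05,0],[0,0,0]],
    [[0,-0.05,0],[0,0,0]],
    [[0,-0.05,0],[0,0,0]],
    [[0,-0.035,0],[0,0,0]],
    [[0,0,0],[0,0,0]],
    [[0,0,0],[0,0,0]],
    [[0,0,0],[0,0,0]]
  ]
}}

```text
time_s: 7.7
ee_pos: [0.5701, -0.1132, 0.1109]
eef_rot: [3.139, -0.009, -0.214]
force: [7.0, -18.7, -7.7]
grip_width: 0.0162
grip_force: 24.9
```

Converted, -0.04 m is -0.2, -0.03 m is -0.15.

{"fn": "shift_gripper", "kwargs": {
  "motion": [
    [[0,0.01,0],[0,0,0]],
    [[0,0,0],[0,0,0]],
    [[0,0,0],[0,0,0]],
    [[0,0,-0.15],[0,0,0]],
    [[0,0,-0.2],[0,0,0]],
    [[0,0,-0.2],[0,0,0]],
    [[0,0,-0.2],[0,0,0]],
    [[0,0,-0.2],[0,0,0]],
    [[0,0,0],[0,0,0]],
    [[0,0,0],[0,0,0]]
  ],
  "aperture": 0.05
}}

```text
time_s: 8.7
ee_pos: [0.5679, -0.1128, 0.3014]
eef_rot: [-3.141, -0.008, -0.213]
force: [-1.6, -0.4, -1.4]
grip_width: 0.0498
grip_force: 0.0
```

```bash
python3 go.py 0.536 -0.256 0.30 -0.2136;  python3 - <<'E'
from m import *
c=ctrl.camera('wrist');im=c['pixels'];cv2.imwrite('pics/w2.png',im);print(c['extrinsics'][:3,3])
E
```

```text
rot [-0.    -0.008  0.001] shift [-0.0009  0.1467  0.0014] len 0.147 q6 1.52 F [-1.6 -0.4 -1.4] t 8.7
[ 0.64929212 -0.12993677  0.45875327]
```

View pics/w2.png

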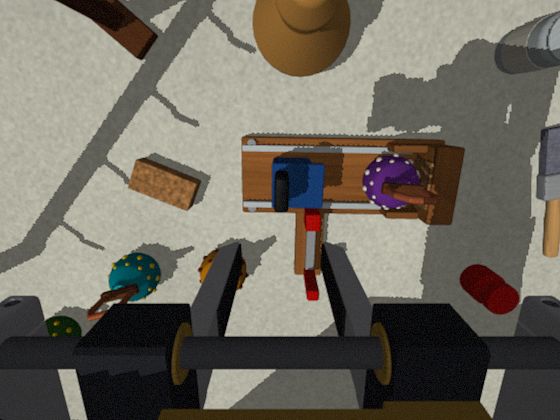

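The wrist view shows the jaw fully open and the lock bar out. The lantern body is at (392,182), with its hoop from (385,190) to (435,200).

```bash
python3 - <<'E'
from m import *
c=ctrl.camera('wrist');im=c['pixels']
ps=np.vstack(comps(im,(130,80,30),(160,255,255),(350,140,430,230),10))
(cx,cy),r=cv2.minEnclosingCircle(ps.astype(np.float32));print(cx,cy,r,onz(c,cx,cy,.058))
for p in comps(im,(4,90,60),(14,230,255),(370,170,430,215),30):print(len(p),cv2.minAreaRect(p.astype(np.float32)))
print(proj(c,(.536,-.256,.146)),[proj(c,np.array([.534,-.256,.138])+s*.026*np.array([.212,.977,0])) for s in(-1,1)])
E
```

```text
391.0 180.5 28.218000411987305 [ 0.54218991 -0.2533903   0.058     ]
872 ((399.5, 198.5), (31.0, 59.0), 90.0)
(np.float64(422.892380385799), np.float64(202.1103646794863)) [(np.float64(444.1580376909367), np.float64(201.9284812534329)), (np.float64(395.38470438292336), np.float64(201.91937392663763))]
```

Converted, 0.036 m is 0.18, 0.0014 m is 0.007, -0.008 rad is -0.004.

{"fn": "shift_gripper", "kwargs": {
  "motion": [
    [[0.007,0.18,0],[0,-0.004,0]],
    [[0,0.18,0],[0,0,0]],
    [[0,0.18,0],[0,0,0]],
    [[0,0.175,0],[0,0,0]],
    [[0,0,0],[0,0,0]]
  ],
  "aperture": 0.094
}}

```text
time_s: 9.3
ee_pos: [0.5377, -0.2563, 0.2992]
eef_rot: [-3.141, 0.004, -0.217]
force: [-0.1, 0.5, 0.1]
grip_width: 0.0864
grip_force: 0.0
```

{"fn": "shift_gripper", "kwargs": {
  "motion": [
    [[0,0,0.2],[0,0,0]],
    [[0,0,0.2],[0,0,0]],
    [[0,0,0.2],[0,0,0]],
    [[0,0,0.175],[0,0,0]],
    [[0,0,0.115],[0,0,0]],
    [[0,0,0],[0,0,0]],
    [[0,0,0],[0,0,0]]
  ]
}}

```text
time_s: 10.0
ee_pos: [0.5389, -0.2528, 0.1233]
eef_rot: [-3.141, 0.002, -0.213]
force: [-0.0, -0.4, -0.4]
grip_width: 0.0941
grip_force: 0.0
```

{"fn": "shift_gripper", "kwargs": {
  "motion": [
    [[0,0,0],[0,0,0]],
    [[0,0,0],[0,0,0]],
    [[0,0,0],[0,0,0]],
    [[0,0,0],[0,0,0]],
    [[0,0,0],[0,0,0]],
    [[0,0,0],[0,0,0]],
    [[0,0,0],[0,0,0]]
  ],
  "aperture": 0.0,
  "force": 30
}}

```text
time_s: 10.7
ee_pos: [0.5389, -0.2536, 0.1233]
eef_rot: [3.141, 0.001, -0.213]
force: [-0.7, -2.1, 2.9]
grip_width: 0.0516
grip_force: 33.0
```

```bash
python3 go.py 0.539 -0.253 0.123 -0.2136
```

```text
rot [0.    0.001 0.   ] shift [ 0.     -0.0006  0.0003] len 0.001 q6 1.28 F [-0.7 -2.1  2.9] t 10.7
```

Converted, -0.04 m is -0.2, -0.02 m is -0.1.

{"fn": "shift_gripper", "kwargs": {
  "motion": [
    [[0,0,-0.1],[0,0,0]],
    [[0,0,-0.15],[0,0,0]],
    [[0,0,-0.2],[0,0,0]],
    [[0,0,-0.2],[0,0,0]],
    [[0,0,-0.2],[0,0,0]],
    [[0,0,-0.2],[0,0,0]],
    [[0,0,-0.1],[0,0,0]],
    [[0,0,0],[0,0,0]],
    [[0,0,0],[0,0,0]]
  ]
}}

```text
time_s: 11.6
ee_pos: [0.5389, -0.2532, 0.3515]
eef_rot: [-3.141, 0.003, -0.213]
force: [-1.1, -1.8, -2.3]
grip_width: 0.0509
grip_force: 30.0
```

```bash
python3 go.py 0.653 0.023 0.35 0.648; python3 - <<'E'
from m import *
c=ctrl.camera('scene');im=c['pixels'];t=ctrl.camera('top');cv2.imwrite('pics/s2.png',im)
T=[]
for p in comps(t['pixels'],(16,90,70),(28,255,255),(100,100,270,240),8):
    i=p[:,1].argsort();T.append((p[i[0]],p[i[-2:]].mean(0)))
S=[]
for p in comps(im,(16,90,80),(28,255,255),(295,160,440,260),8):
    i=p[:,1].argsort();S.append(p[i[:2]].mean(0));print('s',len(p),p[i[0]],p[i[-1]])
for a in T:
    w=[tri(ray(t,*a[1]),ray(c,*s)) for s in S]
    print(a[1],[ (x.round(4),round(e,4)) for x,e in w if e<.01])
E
```

```text
rot [-0.002  0.002 -0.861] shift [ 0.2577 -0.1513  0.0015] len 0.299 q6 1.28 F [-1.1 -1.8 -2.3] t 11.6
s 17 [435 164] [439 171]
s 35 [413 172] [430 184]
s 22 [436 173] [438 179]
s 43 [380 182] [395 195]
s 36 [343 194] [357 208]
s 46 [304 206] [319 221]
[249.5 140. ] [(array([0.703 , 0.0607, 0.2844]), np.float64(0.0002))]
[213.5 167. ] [(array([0.626 , 0.162 , 0.2833]), np.float64(0.0007))]
[176.5 194. ] [(array([0.5498, 0.264 , 0.2839]), np.float64(0.0012))]
[263.5 206. ] []
[138.5 222. ] [(array([0.4723, 0.366 , 0.2832]), np.float64(0.0009))]
```

Converted, -0.1435 rad is -0.0718.

{"fn": "shift_gripper", "kwargs": {
  "motion": [
    [[0,0,0],[0,0,-0.0718]],
    [[0,0,0],[0,0,-0.0718]],
    [[0,0,0],[0,0,-0.0718]],
    [[0,0,0],[0,0,-0.0718]],
    [[0,0,0],[0,0,-0.0718]],
    [[0,0,0],[0,0,-0.0718]]
  ]
}}

```text
time_s: 12.3
ee_pos: [0.5388, -0.2532, 0.3513]
eef_rot: [-3.138, 0.002, 0.654]
force: [-0.4, 0.2, -1.6]
grip_width: 0.0515
grip_force: 30.0
```

{"fn": "shift_gripper", "kwargs": {
  "motion": [
    [[0.161,-0.0945,0],[0,0,0]],
    [[0.161,-0.0945,0],[0,0,0]],
    [[0.161,-0.0945,0],[0,0,0]],
    [[0.161,-0.0945,0],[0,0,0]],
    [[0.161,-0.0945,0],[0,0,0]],
    [[0.161,-0.0945,0],[0,0,0]],
    [[0.161,-0.0945,0],[0,0,0]],
    [[0.161,-0.0945,0],[0,0,0]],
    [[0,0,0],[0,0,0]],
    [[0,0,0],[0,0,0]]
  ]
}}

```text
time_s: 13.3
ee_pos: [0.6532, 0.0232, 0.3512]
eef_rot: [-3.139, 0.003, 0.649]
force: [0.3, 0.4, -1.8]
grip_width: 0.0513
grip_force: 30.0
```

```bash
python3 go.py 0.653 0.023 0.276 0.648;python3 - <<'E'
from m import *
c=ctrl.camera('wrist');cv2.imwrite('pics/w3.png',c['pixels'])
E
```

```text
rot [-0.002  0.003  0.001] shift [-0.0003  0.0001  0.0752] len 0.075 q6 0.9 F [ 0.3  0.4 -1.8] t 13.3
```

View pics/w3.png

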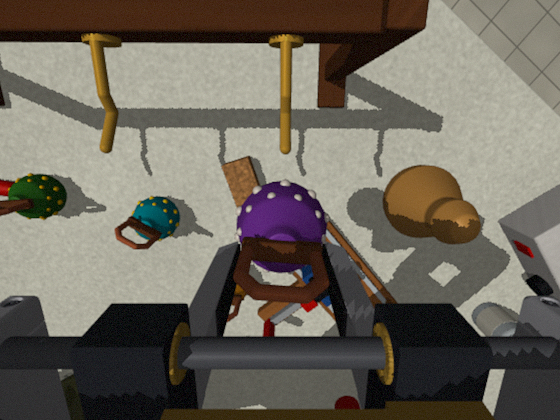

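The lantern hangs square in the grip, with its hoop at u≈282 and hook 0 at u≈286. I'll lower it and thread it on.

Converted, 0.03 m is 0.15, 0.02 m is 0.1.

{"fn": "shift_gripper", "kwargs": {
  "motion": [
    [[0,0,0.15],[0,0,0]],
    [[0,0,0.15],[0,0,0]],
    [[0,0,0.075],[0,0,0]],
    [[0.1,0,0],[0,0,0]],
    [[0.1,0,0],[0,0,0]],
    [[0.1,0,0],[0,0,0]],
    [[0.075,0,0],[0,0,0]],
    [[0.0775,0,0],[0,0,0]],
    [[0,0,0],[0,0,0]],
    [[0,0,0],[0,0,0]]
  ]
}}

```text
time_s: 14.35
ee_pos: [0.725, 0.0761, 0.2774]
eef_rot: [-3.141, 0.001, 0.647]
force: [0.5, -1.0, -2.0]
grip_width: 0.051
grip_force: 30.0
```

```bash
python3 go.py 0.7253 0.0776 0.276 0.648
```

```text
rot [-0.001  0.001 -0.001] shift [ 0.0011 -0.001   0.0014] len 0.002 q6 0.98 F [ 0.5 -1.  -2. ] t 14.35
```

{"fn": "shift_gripper", "kwargs": {
  "motion": [
    [[0,0,0.035],[0,0,0]],
    [[0,0,0.035],[0,0,0]],
    [[0,0,0.025],[0,0,0]],
    [[0,0,0],[0,0,0]],
    [[0,0,0],[0,0,0]]
  ]
}}

```text
time_s: 14.85
ee_pos: [0.7251, 0.0769, 0.2591]
eef_rot: [-3.141, 0.001, 0.647]
force: [-1.8, -1.3, 1.9]
grip_width: 0.0509
grip_force: 30.0
```

Converted, 0.002 m is 0.01.

{"fn": "shift_gripper", "kwargs": {
  "motion": [
    [[0,0,0.01],[0,0,0]],
    [[0,0,0],[0,0,0]],
    [[0,0,0],[0,0,0]]
  ]
}}

```text
time_s: 15.15
ee_pos: [0.7253, 0.077, 0.2587]
eef_rot: [3.141, -0.001, 0.647]
force: [-4.9, -2.7, 8.6]
grip_width: 0.0512
grip_force: 30.0
```

{"fn": "shift_gripper", "kwargs": {
  "motion": [
    [[0,0,0],[0,0,0]],
    [[0,0,0],[0,0,0]],
    [[0,0,0],[0,0,0]],
    [[0,0,0],[0,0,0]],
    [[0,0,0],[0,0,0]]
  ],
  "aperture": 0.064
}}

```text
time_s: 15.65
ee_pos: [0.7253, 0.0774, 0.2568]
eef_rot: [-3.141, 0.001, 0.648]
force: [-1.1, 0.4, -0.3]
grip_width: 0.0643
grip_force: 0.0
```

```bash
python3 - <<'E'
from m import *
c=ctrl.camera('wrist');im=c['pixels'];s=ctrl.camera('scene')['pixels']
a=cv2.resize(s[120:270,200:360],(480,450));cv2.imwrite('pics/w4.png',np.hstack([cv2.resize(im,None,fx=.55,fy=.55)[:231,:],np.zeros((231,4,3),np.uint8)])) 
b=np.zeros((450,800,3),np.uint8);b[:,:480]=a;b[:240,480:]=cv2.resize(im,(320,240));cv2.imwrite('pics/w4.png',b)
E
```

```text
(no output)
```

View pics/w4.png

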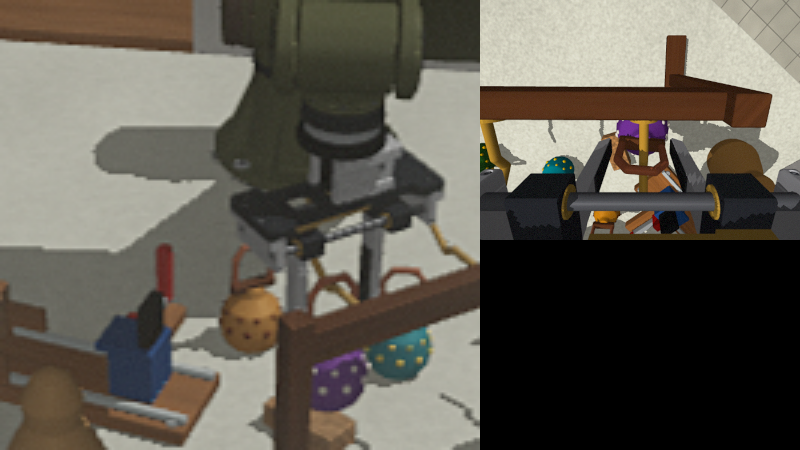

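Lantern is hanging on hook 0. I'll open, rise and back off, then re-measure the gourds.

Converted, -0.04 m is -0.2, -0.03 m is -0.15.

{"fn": "shift_gripper", "kwargs": {
  "motion": [
    [[0,0,0],[0,0,0]],
    [[0,0,0],[0,0,0]],
    [[0,0,0],[0,0,0]],
    [[0,0,-0.1],[0,0,0]],
    [[0,0,-0.15],[0,0,0]],
    [[0,0,-0.2],[0,0,0]],
    [[-0.15,0,-0.1],[0,0,0]],
    [[-0.2,0,0],[0,0,0]],
    [[-0.2,0,0],[0,0,0]],
    [[0,0,0],[0,0,0]]
  ],
  "aperture": 0.094
}}

```text
time_s: 16.75
ee_pos: [0.6348, 0.0087, 0.3678]
eef_rot: [-3.141, 0.001, 0.645]
force: [0.5, -0.4, 0.3]
grip_width: 0.094
grip_force: 0.0
```

```bash
cat > g.py <<'E'
from m import *
np.set_printoptions(precision=4,suppress=True)
for n in('top','wrist'):
    c=ctrl.camera(n);im=c['pixels'];H=im.shape[0] if n=='top' else 300
    for g,lo,hi in(('teal',(80,120,25),(100,255,255)),('ochre',(14,150,60),(24,255,255)),('green',(40,80,15),(75,255,255))):
        h=cv2.cvtColor(im,cv2.COLOR_BGR2HSV);m=cv2.inRange(h,np.array(lo),np.array(hi));m[H:]=0
        if n=='top':m[:190]=0;m[285:]=0;m[:,:140]=0;m[:,292:]=0
        m=cv2.morphologyEx(m,cv2.MORPH_CLOSE,np.ones((5,5)))
        k,l,s,ce=cv2.connectedComponentsWithStats(m)
        if k<2:continue
        i=1+s[1:,4].argmax();p=np.argwhere(l==i)[:,::-1]
        if len(p)<80:continue
        (u,v),r=cv2.minEnclosingCircle(p.astype(np.float32));w=onz(c,u,v,.038)
        x0,y0=int(max(u-40,0)),int(max(v-40,0)) 
        q=40 if n=='wrist' else 12
        cu=[e for e in comps(im,(4,90,45),(13,235,255),(max(int(u)-q,0),max(int(v)-q,0),int(u)+q,min(int(v)+q,H)),15)]
        e=max(cu,key=len) if cu else None
        t=''
        if e is not None:
            (a,b),(ww,hh),an=cv2.minAreaRect(e.astype(np.float32))
            if ww<hh:an+=90
            d=np.array([np.cos(np.radians(an)),np.sin(np.radians(an))])*max(ww,hh)/2
            P,Q=onz(c,a-d[0],b-d[1],.12),onz(c,a+d[0],b+d[1],.12);dd=Q-P
            t=f"loop {((P+Q)/2)[:2].round(4)} yaw {np.arctan(-dd[0]/dd[1]):.3f} len {np.linalg.norm(dd):.3f}"
        print(n,g,'body',w[:2],'r',round(r*np.linalg.norm(c['extrinsics'][:3,3]-w)/c['fx'],4),(round(u),round(v)),t)
E
python3 g.py; python3 go.py 0.445 0.007 0.35 0.6
```

```text
top green body [0.381  0.3089] r 0.0349 (176, 260) loop [0.3834 0.3062] yaw 0.589 len 0.050
wrist teal body [0.4743 0.1408] r 0.0399 (158, 203) loop [0.4753 0.1377] yaw 0.188 len 0.055
wrist ochre body [ 0.7501 -0.1984] r 0.0862 (427, 193) 
wrist green body [0.3925 0.3075] r 0.0571 (41, 182) loop [0.4147 0.2871] yaw 0.745 len 0.045
rot [ 0.    -0.001  0.047] shift [-0.1609 -0.1057  0.018 ] len 0.193 q6 0.88 F [ 0.5  0.6 -0.2] t 16.85
```

Careful with the scale: shifts go in shares of 0.2 m and turns go in shares of 2 rad. That gives: 0.095 rad is 0.0475.

```bash
python3 go.py 0.445 0.007 0.30 0.55
```

```text
rot [-0.    -0.001  0.097] shift [-0.166  -0.0975  0.068 ] len 0.204 q6 0.88 F [ 0.5  0.6 -0.2] t 16.85
```

{"fn": "shift_gripper", "kwargs": {
  "motion": [
    [[0,0,0],[0,0,0.0475]]
  ]
}}

```text
time_s: 16.95
ee_pos: [0.6384, 0.0114, 0.3673]
eef_rot: [-3.141, -0.0, 0.553]
force: [-0.2, 0.3, -0.1]
grip_width: 0.0939
grip_force: 0.0
```

{"fn": "shift_gripper", "kwargs": {
  "motion": [
    [[-0.15,-0.075,0],[0,0,0]],
    [[-0.17,-0.121,0.05],[0,0,0]],
    [[-0.17,-0.121,0.1],[0,0,0]],
    [[-0.17,-0.121,0.1],[0,0,0]],
    [[-0.189,0,0.09],[0,0,0]],
    [[0,0,0],[0,0,0]],
    [[0,0,0],[0,0,0]]
  ]
}}

```text
time_s: 17.65
ee_pos: [0.4481, -0.0034, 0.3]
eef_rot: [-3.142, -0.0, 0.553]
force: [0.1, -0.2, 0.5]
grip_width: 0.0939
grip_force: 0.0
```

```bash
python3 go.py 0.445 0.007 0.30 0.55;python3 g.py; python3 - <<'E'
from m import *
c=ctrl.camera('wrist');cv2.imwrite('pics/w5.png',c['pixels'])
E
```

```text
rot [-0.    -0.     0.003] shift [ 0.0028 -0.0105 -0.    ] len 0.011 q6 0.93 F [ 0.1 -0.2  0.5] t 17.65
top teal body [0.4524 0.1445] r 0.0266 (228, 237) loop [0.4629 0.1392] yaw -0.008 len 0.043
top ochre body [ 0.4311 -0.0169] r 0.0277 (279, 243) loop [ 0.4359 -0.0205] yaw 0.702 len 0.044
top green body [0.3818 0.3096] r 0.035 (176, 260) loop [0.3827 0.3066] yaw 0.678 len 0.049
wrist teal body [0.4695 0.1404] r 0.04 (195, 110) loop [0.4695 0.1371] yaw 0.130 len 0.051
wrist ochre body [ 0.7499 -0.165 ] r 0.09 (525, 41) 
wrist green body [0.3902 0.3066] r 0.0604 (50, 93) loop [0.402  0.2764] yaw 0.552 len 0.032
```

View pics/w5.png

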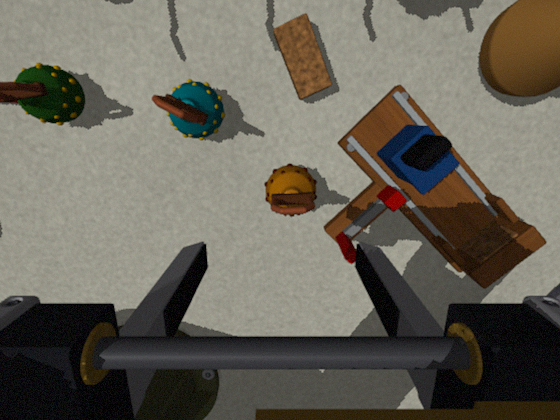

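Ochre is now at (291,190) with its hoop at (293,203), nearly level in the image. It was knocked by about 3 cm, and the hoop lies nearly along the tool's y.

```bash
python3 - <<'E'
from m import *
c=ctrl.camera('wrist');im=c['pixels']
P=np.vstack(comps(im,(14,120,50),(26,255,255),(255,155,330,222),5));(u,v),r=cv2.minEnclosingCircle(P.astype(np.float32));print('body',u,v,r,onz(c,u,v,.038))
for e in comps(im,(3,90,40),(13,240,255),(260,185,330,225),20):
    (a,b),s,an=cv2.minAreaRect(e.astype(np.float32));print(len(e),a,b,s,an,onz(c,a,b,.11),onz(c,e[:,0].min(),b,.11),onz(c,e[:,0].max(),b,.11))
E
python3 go.py 0.43 -0.018 0.103 0.55
```

```text
body 290.4583435058594 189.5 24.950927734375 [ 0.44443787 -0.02032981  0.038     ]
647 292.2970275878906 203.97030639648438 (22.089824676513672, 43.18461227416992) 84.2894058227539 [ 0.44405212 -0.0206687   0.11      ] [4.31067691e-01 3.91071983e-04 1.10000000e-01] [ 0.45728236 -0.04212715  0.11      ]
rot [-0.     0.     0.003] shift [-0.0233  0.0029  0.1966] len 0.198 q6 0.93 F [-0.3 -0.1 -0.7] t 17.85
```

Converted, 0.04 m is 0.2, -0.0125 m is -0.0625.

{"fn": "shift_gripper", "kwargs": {
  "motion": [
    [[-0.0625,0.062,0.1],[0,0,0]],
    [[0,0,0.2],[0,0,0]],
    [[0,0,0.2],[0,0,0]],
    [[0,0,0.2],[0,0,0]],
    [[0,0,0.175],[0,0,0]],
    [[0,0,0.11],[0,0,0]],
    [[0,0,0],[0,0,0]],
    [[0,0,0],[0,0,0]]
  ]
}}

```text
time_s: 18.65
ee_pos: [0.4436, -0.0206, 0.1029]
eef_rot: [-3.141, 0.001, 0.553]
force: [0.2, -0.0, 0.6]
grip_width: 0.0939
grip_force: 0.0
```

```bash
python3 go.py 0.444 -0.0205 0.103 0.55
```

```text
rot [-0.001  0.001  0.003] shift [ 0.0004  0.0001 -0.0001] len 0.0 q6 0.89 F [ 0.2 -0.   0.6] t 18.65
```

{"fn": "shift_gripper", "kwargs": {
  "motion": [
    [[0,0,0],[0,0,0]],
    [[0,0,0],[0,0,0]],
    [[0,0,0],[0,0,0]],
    [[0,0,0],[0,0,0]],
    [[0,0,0],[0,0,0]],
    [[0,0,0],[0,0,0]],
    [[0,0,0],[0,0,0]]
  ],
  "aperture": 0.0,
  "force": 30
}}

```text
time_s: 19.35
ee_pos: [0.443, -0.0208, 0.1024]
eef_rot: [-3.141, 0.0, 0.553]
force: [0.8, -0.8, 1.3]
grip_width: 0.0513
grip_force: 32.1
```

Converted, -0.04 m is -0.2, -0.02 m is -0.1, -0.095 rad is -0.0475.

{"fn": "shift_gripper", "kwargs": {
  "motion": [
    [[0,0,-0.1],[0,0,0]],
    [[0,0,-0.2],[0,0,0]],
    [[0,0,-0.2],[0,0,0]],
    [[0,0,-0.2],[0,0,0]],
    [[0,0,-0.2],[0,0,0]],
    [[0,0,-0.2],[0,0,0]],
    [[0,0,-0.14],[0,0,-0.0475]],
    [[0,0,0],[0,0,0]]
  ]
}}

```text
time_s: 20.15
ee_pos: [0.4436, -0.0208, 0.3535]
eef_rot: [3.139, -0.003, 0.65]
force: [1.0, 0.2, -3.6]
grip_width: 0.0514
grip_force: 32.0
```

```bash
python3 go.py 0.577 0.125 0.35 0.648
```

```text
rot [ 0.003 -0.003  0.002] shift [ 0.1943 -0.0358  0.0035] len 0.198 q6 0.79 F [ 1.   0.2 -3.6] t 20.15
```

Converted, 0.039 m is 0.195, 0.0383 m is 0.1915.

{"fn": "shift_gripper", "kwargs": {
  "motion": [
    [[0.195,-0.036,0],[0,0,0]],
    [[0.195,-0.036,0],[0,0,0]],
    [[0.195,-0.036,0],[0,0,0]],
    [[0.195,-0.036,0],[0,0,0]],
    [[0.1915,-0.035,0],[0,0,0]],
    [[0,0,0],[0,0,0]],
    [[0,0,0],[0,0,0]]
  ]
}}

```text
time_s: 20.85
ee_pos: [0.5763, 0.1253, 0.348]
eef_rot: [-3.139, 0.004, 0.648]
force: [0.5, -0.2, -2.3]
grip_width: 0.0516
grip_force: 31.2
```

```bash
python3 go.py 0.577 0.125 0.276 0.648;python3 - <<'E'
from m import *
c=ctrl.camera('wrist');im=c['pixels']
for p in comps(im,(16,90,70),(28,255,255),(180,20,400,200),60):
    print('brass',len(p),p.min(0),p.max(0))
for p in comps(im,(3,90,40),(13,240,255),(220,200,340,310),100):print('cu',len(p),p.min(0),p.max(0))
E
```

```text
rot [-0.002  0.004 -0.   ] shift [0.0004 0.0007 0.072 ] len 0.072 q6 1.07 F [ 0.5 -0.2 -2.3] t 20.85
brass 1494 [269  32] [303 153]
brass 549 [253 185] [314 199]
cu 127 [220 220] [240 242]
cu 2939 [233 244] [329 308]
```

Converted, 0.03 m is 0.15, 0.02 m is 0.1.

{"fn": "shift_gripper", "kwargs": {
  "motion": [
    [[0.002,0.0035,0.15],[0,0,0]],
    [[0,0,0.15],[0,0,0]],
    [[0,0,0.0625],[0,0,0]],
    [[0.1,0,0],[0,0,0]],
    [[0.1,0,0],[0,0,0]],
    [[0.1,0,0],[0,0,0]],
    [[0.075,0,0],[0,0,0]],
    [[0.075,0,0],[0,0,0]],
    [[0,0,0],[0,0,0]],
    [[0,0,0],[0,0,0]]
  ]
}}

```text
time_s: 21.9
ee_pos: [0.6485, 0.1784, 0.278]
eef_rot: [-3.141, 0.0, 0.647]
force: [-0.6, -0.3, -1.5]
grip_width: 0.0515
grip_force: 31.2
```

```bash
python3 go.py 0.649 0.179 0.2755 0.648
```

```text
rot [-0.001  0.    -0.001] shift [ 0.0008 -0.0002  0.0025] len 0.003 q6 1.14 F [-0.6 -0.3 -1.5] t 21.9
```

{"fn": "shift_gripper", "kwargs": {
  "motion": [
    [[0,0,0.035],[0,0,0]],
    [[0,0,0.035],[0,0,0]],
    [[0,0,0.025],[0,0,0]],
    [[0,0,0],[0,0,0]],
    [[0,0,0],[0,0,0]]
  ]
}}

```text
time_s: 22.4
ee_pos: [0.6488, 0.1789, 0.2586]
eef_rot: [-3.141, 0.001, 0.648]
force: [-0.4, -0.6, -0.7]
grip_width: 0.0514
grip_force: 31.2
```

Converted, 0.003 m is 0.015.

{"fn": "shift_gripper", "kwargs": {
  "motion": [
    [[0,0,0.015],[0,0,0]],
    [[0,0,0],[0,0,0]],
    [[0,0,0],[0,0,0]]
  ]
}}

```text
time_s: 22.7
ee_pos: [0.649, 0.179, 0.2564]
eef_rot: [-3.142, -0.001, 0.648]
force: [-1.1, 0.4, 4.6]
grip_width: 0.0512
grip_force: 31.3
```

{"fn": "shift_gripper", "kwargs": {
  "motion": [
    [[0,0,0],[0,0,0]],
    [[0,0,0],[0,0,0]],
    [[0,0,0],[0,0,0]],
    [[0,0,0],[0,0,0]],
    [[0,0,0],[0,0,0]],
    [[0,0,0],[0,0,0]]
  ],
  "aperture": 0.064
}}

```text
time_s: 23.3
ee_pos: [0.6488, 0.179, 0.2555]
eef_rot: [-3.141, 0.001, 0.648]
force: [0.3, 0.7, -0.3]
grip_width: 0.0638
grip_force: 0.0
```

{"fn": "shift_gripper", "kwargs": {
  "motion": [
    [[0,0,0],[0,0,0]],
    [[0,0,0],[0,0,0]],
    [[0,0,0],[0,0,0]],
    [[0,0,-0.1],[0,0,0]],
    [[0,0,-0.15],[0,0,0]],
    [[0,0,-0.2],[0,0,0]],
    [[-0.15,0,-0.1],[0,0,0]],
    [[-0.2,0,0],[0,0,0]],
    [[-0.2,0,0],[0,0,0]],
    [[0,0,0],[0,0,0]]
  ],
  "aperture": 0.094
}}

```text
time_s: 24.3
ee_pos: [0.5586, 0.1107, 0.3666]
eef_rot: [-3.141, 0.0, 0.646]
force: [0.6, 0.7, -0.7]
grip_width: 0.0942
grip_force: 0.0
```

```bash
python3 g.py;python3 - <<'E'
from m import *
c=ctrl.camera('wrist');cv2.imwrite('pics/w6.png',c['pixels'])
E
```

```text
top green body [0.3812 0.3094] r 0.0347 (176, 260) loop [0.3829 0.3066] yaw 0.646 len 0.049
wrist teal body [0.4722 0.1428] r 0.0346 (234, 204) loop [0.4735 0.1426] yaw -0.104 len 0.050
wrist ochre body [ 0.7476 -0.2094] r 0.109 (510, 199) 
wrist green body [0.3919 0.3093] r 0.0453 (119, 182) loop [0.4027 0.2999] yaw 0.721 len 0.057
```

View pics/w6.png

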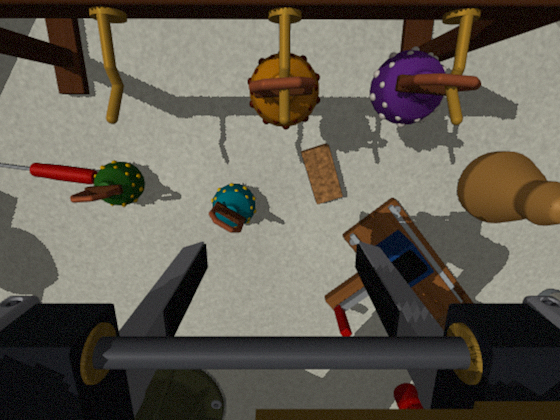

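Ochre and lantern both hang on their hooks. Teal is at (234,204) and green at (118,183). Teal is next.

Converted, -0.01 m is -0.05, 0.1365 rad is 0.0683.

{"fn": "shift_gripper", "kwargs": {
  "motion": [
    [[-0.05,0,0],[0,0,0.0683]],
    [[0,0,0],[0,0,0.0683]],
    [[0,0,0],[0,0,0.0683]],
    [[0,0,0],[0,0,0.0683]],
    [[0,0,0],[0,0,0]]
  ]
}}

```text
time_s: 24.95
ee_pos: [0.554, 0.1072, 0.3652]
eef_rot: [-3.141, 0.001, 0.1]
force: [-0.4, 1.0, 0.0]
grip_width: 0.0943
grip_force: 0.0
```

```bash
python3 go.py 0.468 0.14 0.30 0.1
```

```text
rot [-0.     0.001  0.   ] shift [-0.0823 -0.0413  0.0652] len 0.113 q6 1.6 F [-0.4  1.   0. ] t 24.95
```

Converted, -0.028 m is -0.14, -0.0263 m is -0.1315.

{"fn": "shift_gripper", "kwargs": {
  "motion": [
    [[-0.14,-0.07,0.1],[0,0,0]],
    [[-0.14,-0.07,0.1],[0,0,0]],
    [[-0.1315,-0.0665,0.126],[0,0,0]],
    [[0,0,0],[0,0,0]],
    [[0,0,0],[0,0,0]]
  ]
}}

```text
time_s: 25.45
ee_pos: [0.4676, 0.1398, 0.301]
eef_rot: [-3.141, 0.0, 0.106]
force: [0.9, 0.7, 0.9]
grip_width: 0.0942
grip_force: 0.0
```

```bash
python3 go.py 0.468 0.14 0.103 0.1; cat > near.py <<'E'
import sys
from m import *
lo,hi=dict(teal=((80,120,25),(100,255,255)),green=((35,80,15),(78,255,255)))[sys.argv[1]]
c=ctrl.camera('wrist');im=c['pixels']
P=np.vstack(comps(im,lo,hi,(200,100,370,240),5));(u,v),r=cv2.minEnclosingCircle(P.astype(np.float32));print('body',u,v,r,onz(c,u,v,.038)[:2])
u,v=int(u),int(v);e=max(comps(im,(3,80,35),(13,240,255),(u-40,v-40,u+40,min(v+45,300)),20),key=len)
(a,b),s,an=cv2.minAreaRect(e.astype(np.float32));print(len(e),a,b,s,an,onz(c,a,b,.105)[:2])
l,q=e[e[:,0]<e[:,0].min()+4].mean(0),e[e[:,0]>e[:,0].max()-4].mean(0);A,B=onz(c,*l,.108),onz(c,*q,.108);d=A-B
print('ends',A[:2],B[:2],'mid',(A+B)[:2]/2,np.linalg.norm(d),'yaw',np.arctan(-d[0]/d[1]))
E
python3 near.py teal
```

```text
rot [-0.     0.     0.006] shift [ 0.0004 -0.0002  0.198 ] len 0.198 q6 1.68 F [0.9 0.7 0.9] t 25.45
body 280.3888854980469 177.72222900390625 24.76129913330078 [0.47072492 0.14201929]
472 280.3231506347656 190.576416015625 (43.878353118896484, 17.974266052246094) 7.594643592834473 [0.46852228 0.14165125]
ends [0.46854468 0.16497491] [0.47158477 0.11892456] mid [0.47006473 0.14194973] 0.04615058941967814 yaw 0.06592104024283925
```

Converted, 0.04 m is 0.2, 0.035 m is 0.175, 0.03 rad is 0.015.

{"fn": "shift_gripper", "kwargs": {
  "motion": [
    [[0.0125,-0.01,0.1],[0,0,0.015]],
    [[0,0,0.2],[0,0,0]],
    [[0,0,0.2],[0,0,0]],
    [[0,0,0.2],[0,0,0]],
    [[0,0,0.175],[0,0,0]],
    [[0,0,0.115],[0,0,0]],
    [[0,0,0],[0,0,0]],
    [[0,0,0],[0,0,0]]
  ]
}}

```text
time_s: 26.3
ee_pos: [0.4705, 0.1416, 0.1036]
eef_rot: [-3.141, -0.0, 0.072]
force: [0.4, 0.7, -0.3]
grip_width: 0.0941
grip_force: 0.0
```

{"fn": "shift_gripper", "kwargs": {
  "motion": [
    [[0,0,0],[0,0,0]],
    [[0,0,0],[0,0,0]],
    [[0,0,0],[0,0,0]],
    [[0,0,0],[0,0,0]],
    [[0,0,0],[0,0,0]],
    [[0,0,0],[0,0,0]],
    [[0,0,0],[0,0,0]]
  ],
  "aperture": 0.0,
  "force": 30
}}

```text
time_s: 27.0
ee_pos: [0.4692, 0.1416, 0.1026]
eef_rot: [-3.141, 0.001, 0.072]
force: [0.1, 0.0, 1.0]
grip_width: 0.0514
grip_force: 30.0
```

{"fn": "shift_gripper", "kwargs": {
  "motion": [
    [[0,0,-0.1],[0,0,0]],
    [[0,0,-0.2],[0,0,0]],
    [[0,0,-0.2],[0,0,0]],
    [[0,0,-0.2],[0,0,0]],
    [[0,0,-0.2],[0,0,0]],
    [[0,0,-0.2],[0,0,0]],
    [[0,0,-0.14],[0,0,0]],
    [[0,0,0],[0,0,0]]
  ]
}}

```text
time_s: 27.8
ee_pos: [0.4701, 0.1417, 0.3541]
eef_rot: [-3.14, -0.005, 0.072]
force: [-0.1, 0.5, -1.3]
grip_width: 0.0513
grip_force: 30.0
```

```bash
python3 go.py 0.500 0.227 0.35 0.648
```

```text
rot [ 0.    -0.005 -0.576] shift [ 0.0754 -0.0499  0.0041] len 0.091 q6 1.72 F [-0.1  0.5 -1.3] t 27.8
```

Converted, 0.03 m is 0.15, -0.02 m is -0.1, -0.144 rad is -0.072.

{"fn": "shift_gripper", "kwargs": {
  "motion": [
    [[0,0,0],[0,0,-0.072]],
    [[0,0,0],[0,0,-0.072]],
    [[0,0,0],[0,0,-0.072]],
    [[0,0,0],[0,0,-0.072]],
    [[0.15,-0.1,0],[0,0,0]],
    [[0.15,-0.1,0],[0,0,0]],
    [[0.077,-0.0495,0.02],[0,0,0]],
    [[0,0,0],[0,0,0]],
    [[0,0,0],[0,0,0]]
  ]
}}

```text
time_s: 28.7
ee_pos: [0.4992, 0.2266, 0.3452]
eef_rot: [-3.14, 0.003, 0.648]
force: [-0.2, -0.1, -1.2]
grip_width: 0.0515
grip_force: 30.1
```

```bash
python3 go.py 0.500 0.227 0.2755 0.648; python3 - <<'E'
from m import *
c=ctrl.camera('wrist');im=c['pixels']
for p in comps(im,(16,90,70),(28,255,255),(180,20,400,200),60):
    print('brass',len(p),p.min(0),p.max(0))
for p in comps(im,(3,90,40),(13,240,255),(220,200,340,310),100):print('cu',len(p),p.min(0),p.max(0))
E
```

```text
rot [-0.001  0.003  0.   ] shift [0.0009 0.0002 0.0697] len 0.07 q6 1.28 F [-0.2 -0.1 -1.2] t 28.7
brass 1484 [270  30] [303 152]
brass 931 [376  82] [399 142]
cu 2719 [233 244] [329 306]
```

Converted, 0.03 m is 0.15, 0.02 m is 0.1.

{"fn": "shift_gripper", "kwargs": {
  "motion": [
    [[0.0045,0,0.15],[0,0,0]],
    [[0,0,0.15],[0,0,0]],
    [[0,0,0.0485],[0,0,0]],
    [[0.1,0,0],[0,0,0]],
    [[0.1,0,0],[0,0,0]],
    [[0.1,0,0],[0,0,0]],
    [[0.075,0,0],[0,0,0]],
    [[0.075,0,0],[0,0,0]],
    [[0,0,0],[0,0,0]],
    [[0,0,0],[0,0,0]]
  ]
}}

```text
time_s: 29.75
ee_pos: [0.5717, 0.2811, 0.2772]
eef_rot: [-3.141, 0.001, 0.647]
force: [0.2, -1.0, -0.7]
grip_width: 0.0517
grip_force: 30.1
```

```bash
python3 go.py 0.572 0.281 0.2755 0.648
```

```text
rot [-0.001  0.001 -0.001] shift [0.0002 0.0003 0.0017] len 0.002 q6 1.32 F [ 0.2 -1.  -0.7] t 29.75
```

{"fn": "shift_gripper", "kwargs": {
  "motion": [
    [[0,0,0.035],[0,0,0]],
    [[0,0,0.035],[0,0,0]],
    [[0,0,0.03],[0,0,0]],
    [[0,0,0],[0,0,0]],
    [[0,0,0],[0,0,0]]
  ]
}}

```text
time_s: 30.25
ee_pos: [0.5716, 0.2815, 0.2567]
eef_rot: [-3.141, 0.001, 0.648]
force: [-2.4, -1.7, 1.9]
grip_width: 0.0514
grip_force: 30.1
```

Teal rests on hook 2. I'll release it, rise, back off and measure green.

Converted, 0.001 m is 0.005.

{"fn": "shift_gripper", "kwargs": {
  "motion": [
    [[0,0,0.005],[0,0,0]],
    [[0,0,0],[0,0,0]],
    [[0,0,0],[0,0,0]],
    [[0,0,0],[0,0,0]],
    [[0,0,0],[0,0,0]],
    [[0,0,0],[0,0,0]]
  ],
  "aperture": 0.064
}}

```text
time_s: 30.85
ee_pos: [0.5718, 0.2817, 0.2558]
eef_rot: [-3.141, 0.001, 0.648]
force: [-0.9, 0.6, -0.2]
grip_width: 0.064
grip_force: 0.0
```

{"fn": "shift_gripper", "kwargs": {
  "motion": [
    [[0,0,0],[0,0,0]],
    [[0,0,0],[0,0,0]],
    [[0,0,0],[0,0,0]],
    [[0,0,-0.1],[0,0,0]],
    [[0,0,-0.15],[0,0,0]],
    [[0,0,-0.2],[0,0,0]],
    [[-0.15,0,-0.1],[0,0,0]],
    [[-0.2,0,0],[0,0,0]],
    [[-0.2,0,0],[0,0,0]],
    [[0,0,0],[0,0,0]]
  ],
  "aperture": 0.094
}}

```text
time_s: 31.85
ee_pos: [0.4816, 0.2136, 0.3668]
eef_rot: [-3.141, -0.0, 0.647]
force: [-0.5, 0.3, 1.3]
grip_width: 0.0938
grip_force: 0.0
```

```bash
python3 g.py; python3 go.py 0.383 0.3085 0.30 0.65
```

```text
wrist teal body [0.5868 0.2852] r 0.0573 (286, 88) loop [0.5805 0.288 ] yaw 0.646 len 0.079
wrist ochre body [0.6932 0.1185] r 0.0826 (419, 99) loop [0.686  0.1453] yaw 0.646 len 0.072
wrist green body [0.3905 0.3112] r 0.0367 (198, 182) loop [0.3951 0.3091] yaw 0.731 len 0.057
rot [-0.    -0.001 -0.003] shift [-0.024  -0.1355  0.0667] len 0.153 q6 1.27 F [0.3 1.  0.3] t 31.95
```

Converted, -0.034 m is -0.17, -0.0335 m is -0.1675.

{"fn": "shift_gripper", "kwargs": {
  "motion": [
    [[-0.03,-0.17,0.05],[0,0,0]],
    [[-0.03,-0.17,0.075],[0,0,0]],
    [[-0.03,-0.17,0.1],[0,0,0]],
    [[-0.02,-0.1675,0.1085],[0,0,0]],
    [[0,0,0],[0,0,0]],
    [[0,0,0],[0,0,0]]
  ]
}}

```text
time_s: 32.55
ee_pos: [0.3853, 0.3109, 0.2992]
eef_rot: [-3.141, 0.001, 0.649]
force: [-0.5, -0.1, 0.6]
grip_width: 0.0938
grip_force: 0.0
```

```bash
python3 near.py green; python3 - <<'E'
from m import *
c=ctrl.camera('wrist');cv2.imwrite('pics/w7.png',c['pixels'])
E
```

```text
body 281.84320068359375 178.08383178710938 24.930530548095703 [0.38827105 0.3127042 ]
638 281.8629455566406 190.0812225341797 (18.66672706604004, 44.31566619873047) 85.91438293457031 [0.38738885 0.3121383 ]
ends [0.37312663 0.33001063] [0.40277635 0.29475616] mid [0.38795149 0.31238339] 0.04606499002317105 yaw 0.6992578005690877
```

View pics/w7.png

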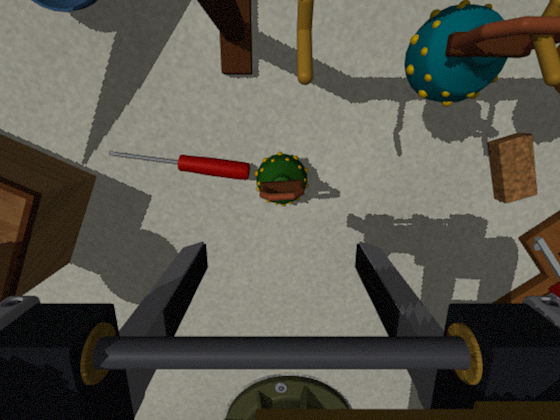

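Green is at (282,178) with its hoop horizontal at (282,190). The awl is to the left at (213,167), lying low on the table. I'll grasp now.

Converted, 0.04 m is 0.2, 0.0028 m is 0.014, -0.03 rad is -0.015.

{"fn": "shift_gripper", "kwargs": {
  "motion": [
    [[0.014,0.0035,0.1],[0,0,-0.015]],
    [[0,0,0.2],[0,0,0]],
    [[0,0,0.2],[0,0,0]],
    [[0,0,0.2],[0,0,0]],
    [[0,0,0.175],[0,0,0]],
    [[0,0,0.1075],[0,0,0]],
    [[0,0,0],[0,0,0]],
    [[0,0,0],[0,0,0]]
  ]
}}

```text
time_s: 33.45
ee_pos: [0.3884, 0.3112, 0.1038]
eef_rot: [-3.141, -0.0, 0.677]
force: [-0.7, -0.0, 0.5]
grip_width: 0.094
grip_force: 0.0
```

{"fn": "shift_gripper", "kwargs": {
  "motion": [
    [[0,0,0],[0,0,0]],
    [[0,0,0],[0,0,0]],
    [[0,0,0],[0,0,0]],
    [[0,0,0],[0,0,0]],
    [[0,0,0],[0,0,0]],
    [[0,0,0],[0,0,0]],
    [[0,0,0],[0,0,0]]
  ],
  "aperture": 0.0,
  "force": 30
}}

```text
time_s: 34.15
ee_pos: [0.3873, 0.3113, 0.1029]
eef_rot: [-3.141, 0.001, 0.678]
force: [0.3, -0.7, 1.0]
grip_width: 0.0513
grip_force: 30.0
```

{"fn": "shift_gripper", "kwargs": {
  "motion": [
    [[0,0,-0.1],[0,0,0]],
    [[0,0,-0.2],[0,0,0]],
    [[0,0,-0.2],[0,0,0]],
    [[0,0,-0.2],[0,0,0]],
    [[0,0,-0.2],[0,0,0]],
    [[0,0,-0.2],[0,0,0]],
    [[0,0,-0.125],[0,0,0.015]],
    [[0,0,0],[0,0,0]]
  ]
}}

```text
time_s: 34.95
ee_pos: [0.388, 0.3116, 0.3509]
eef_rot: [-3.141, -0.005, 0.647]
force: [-0.9, 0.3, -1.4]
grip_width: 0.0509
grip_force: 30.0
```

```bash
python3 go.py 0.4228 0.3286 0.35 0.648
```

```text
rot [-0.    -0.005 -0.001] shift [0.038  0.0074 0.0009] len 0.039 q6 1.53 F [-0.9  0.3 -1.4] t 34.95
```

Converted, 0.019 m is 0.095, 0.0037 m is 0.0185, -0.003 rad is -0.0015.

{"fn": "shift_gripper", "kwargs": {
  "motion": [
    [[0.095,0.0185,0],[0,-0.0015,0]],
    [[0.095,0.0185,0],[0,0,0]],
    [[0,0,0],[0,0,0]],
    [[0,0,0],[0,0,0]]
  ]
}}

```text
time_s: 35.35
ee_pos: [0.422, 0.3281, 0.3462]
eef_rot: [-3.141, 0.006, 0.648]
force: [0.4, -0.2, -1.7]
grip_width: 0.0511
grip_force: 30.0
```

```bash
python3 go.py 0.4228 0.3286 0.2755 0.648; python3 - <<'E'
from m import *
c=ctrl.camera('wrist');im=c['pixels']
for p in comps(im,(16,90,70),(28,255,255),(180,20,400,200),60):
    print('brass',len(p),p.min(0),p.max(0))
for p in comps(im,(3,90,40),(13,240,255),(220,200,340,310),100):print('cu',len(p),p.min(0),p.max(0))
E
```

```text
rot [-0.001  0.006 -0.   ] shift [0.0009 0.     0.0707] len 0.071 q6 1.51 F [ 0.4 -0.2 -1.7] t 35.35
brass 1520 [270  28] [304 151]
cu 2725 [233 243] [329 306]
```

Converted, 0.03 m is 0.15, 0.02 m is 0.1, -0.003 rad is -0.0015.

{"fn": "shift_gripper", "kwargs": {
  "motion": [
    [[0.0045,0,0.15],[0,-0.0015,0]],
    [[0,0,0.15],[0,0,0]],
    [[0,0,0.0535],[0,0,0]],
    [[0.1,0,0],[0,0,0]],
    [[0.1,0,0],[0,0,0]],
    [[0.1,0,0],[0,0,0]],
    [[0.075,0,0],[0,0,0]],
    [[0.075,0,0],[0,0,0]],
    [[0,0,0],[0,0,0]],
    [[0,0,0],[0,0,0]]
  ]
}}

```text
time_s: 36.4
ee_pos: [0.4941, 0.3827, 0.2767]
eef_rot: [-3.141, 0.007, 0.648]
force: [-0.2, -0.4, -1.9]
grip_width: 0.0511
grip_force: 30.0
```

```bash
python3 go.py 0.4946 0.3829 0.2755 0.648
```

```text
rot [-0.001  0.007 -0.   ] shift [0.0005 0.0002 0.0012] len 0.001 q6 1.52 F [-0.2 -0.4 -1.9] t 36.4
```

{"fn": "shift_gripper", "kwargs": {
  "motion": [
    [[0,0,0.035],[0,0,0]],
    [[0,0,0.035],[0,0,0]],
    [[0,0,0.03],[0,0,0]],
    [[0,0,0],[0,0,0]],
    [[0,0,0],[0,0,0]]
  ]
}}

```text
time_s: 36.9
ee_pos: [0.4941, 0.3827, 0.2563]
eef_rot: [-3.141, 0.007, 0.648]
force: [-1.0, -2.3, 0.4]
grip_width: 0.0513
grip_force: 30.0
```

Converted, 0.001 m is 0.005.

{"fn": "shift_gripper", "kwargs": {
  "motion": [
    [[0,0,0.005],[0,0,0]],
    [[0,0,0],[0,0,0]],
    [[0,0,0],[0,0,0]],
    [[0,0,0],[0,0,0]],
    [[0,0,0],[0,0,0]],
    [[0,0,0],[0,0,0]]
  ],
  "aperture": 0.064
}}

```text
time_s: 37.5
ee_pos: [0.4944, 0.3829, 0.2554]
eef_rot: [-3.141, 0.007, 0.648]
force: [0.2, -0.7, -0.5]
grip_width: 0.0637
grip_force: 0.0
```

{"fn": "shift_gripper", "kwargs": {
  "motion": [
    [[0,0,0],[0,0,0]],
    [[0,0,0],[0,0,0]],
    [[0,0,0],[0,0,0]],
    [[0,0,-0.1],[0,0,0]],
    [[0,0,-0.15],[0,0,0]],
    [[0,0,-0.2],[0,0,0]],
    [[-0.15,0,-0.1],[0,0,0]],
    [[-0.2,0,0],[0,0,0]],
    [[-0.2,0,0],[0,0,0]],
    [[0,0,0],[0,0,0]]
  ],
  "aperture": 0.094
}}

```text
time_s: 38.5
ee_pos: [0.4047, 0.3151, 0.3672]
eef_rot: [-3.141, 0.006, 0.648]
force: [0.1, -0.0, 0.8]
grip_width: 0.094
grip_force: 0.0
```

{"fn": "shift_gripper", "kwargs": {
  "motion": [
    [[0,0,0],[0,0,0.072]],
    [[0,0,0],[0,0,0.072]],
    [[0,0,0],[0,0,0.072]],
    [[0,0,0],[0,0,0.072]],
    [[0,0,0],[0,0,0.072]],
    [[0,0,0],[0,0,0.0705]],
    [[0,0,0],[0,0,0]]
  ],
  "aperture": 0.05
}}

```text
time_s: 39.2
ee_pos: [0.4077, 0.3171, 0.3661]
eef_rot: [3.137, 0.005, -0.216]
force: [-0.3, 0.1, -0.1]
grip_width: 0.0504
grip_force: 0.0
```

```bash
python3 go.py 0.570 -0.1135 0.30 -0.2136
```

```text
rot [ 0.005  0.005 -0.002] shift [0.2499 0.3864 0.0661] len 0.465 q6 2.38 F [-0.3  0.1 -0.1] t 39.2
```

Converted, 0.0386 m is 0.193, 0.025 m is 0.125.

{"fn": "shift_gripper", "kwargs": {
  "motion": [
    [[0.125,0.193,0],[0,0,0]],
    [[0.125,0.193,0],[0,0,0]],
    [[0.125,0.193,0],[0,0,0]],
    [[0.125,0.193,0],[0,0,0]],
    [[0.125,0.193,0],[0,0,0]],
    [[0.125,0.193,0],[0,0,0]],
    [[0.125,0.193,0],[0,0,0]],
    [[0.125,0.193,0],[0,0,0]],
    [[0.125,0.193,0],[0,0,0]],
    [[0.125,0.193,0],[0,0,0]]
  ]
}}

```text
time_s: 40.2
ee_pos: [0.5706, -0.1153, 0.3666]
eef_rot: [3.137, 0.005, -0.208]
force: [-0.6, 1.0, 0.7]
grip_width: 0.0501
grip_force: 0.0
```

{"fn": "shift_gripper", "kwargs": {
  "motion": [
    [[0,0,0.15],[0.002,0.002,0]],
    [[0,0,0.18],[0,0,0]],
    [[0,0,0],[0,0,0]],
    [[0,0,0],[0,0,0]]
  ]
}}

```text
time_s: 40.6
ee_pos: [0.57, -0.1134, 0.3016]
eef_rot: [3.141, 0.001, -0.211]
force: [-0.4, 0.4, 0.9]
grip_width: 0.0501
grip_force: 0.0
```

```bash
python3 go.py 0.570 -0.1135 0.112 -0.2136; python3 - <<'E'
from m import *
c=ctrl.camera('wrist');im=c['pixels'];s=ctrl.camera('scene')['pixels']
b=np.zeros((450,800,3),np.uint8);b[:,:480]=cv2.resize(s[140:280,290:440],(480,450),interpolation=cv2.INTER_CUBIC);b[:240,480:]=cv2.resize(im,(320,240));cv2.imwrite('pics/w8.png',b)
for p in comps(im,(0,0,0),(179,255,40),(200,60,380,230),80):
    print('blk',len(p),p.min(0),p.max(0),onz(c,*((p.min(0)+p.max(0))/2),.13))
E
```

```text
rot [0.001 0.001 0.003] shift [0.000e+00 1.000e-04 1.896e-01] len 0.19 q6 1.52 F [-0.4  0.4  0.9] t 40.6
blk 562 [274 170] [289 211] [ 0.57653701 -0.11446929  0.13      ]
```

View pics/w8.png

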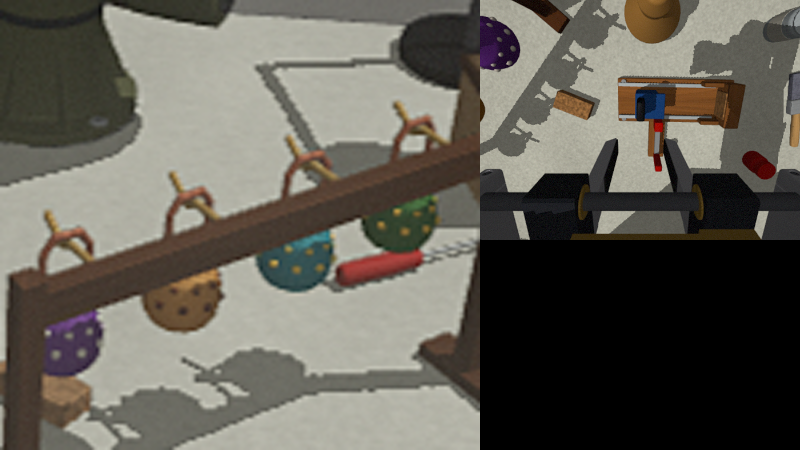

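All four hang freely on separate hooks, and the handle sits under the gripper. I'll grasp it and shut the jaw.

Converted, 0.04 m is 0.2, 0.035 m is 0.175.

{"fn": "shift_gripper", "kwargs": {
  "motion": [
    [[0.005,0,0.2],[0,0,0]],
    [[0,0,0.2],[0,0,0]],
    [[0,0,0.2],[0,0,0]],
    [[0,0,0.175],[0,0,0]],
    [[0,0,0.125],[0,0,0]],
    [[0,0,0.048],[0,0,0]],
    [[0,0,0],[0,0,0]],
    [[0,0,0],[0,0,0]]
  ]
}}

```text
time_s: 41.5
ee_pos: [0.5715, -0.1139, 0.113]
eef_rot: [3.141, -0.002, -0.213]
force: [0.3, -0.9, 0.5]
grip_width: 0.0499
grip_force: 0.0
```

{"fn": "shift_gripper", "kwargs": {
  "motion": [
    [[0,0,0],[0,0,0]],
    [[0,0,0],[0,0,0]],
    [[0,0,0],[0,0,0]],
    [[0,0,0],[0,0,0]],
    [[0,0,0],[0,0,0]],
    [[0,0,0],[0,0,0]]
  ],
  "aperture": 0.0,
  "force": 30
}}

```text
time_s: 42.1
ee_pos: [0.5705, -0.1137, 0.1112]
eef_rot: [3.141, 0.001, -0.214]
force: [-0.9, 0.4, 1.8]
grip_width: 0.0159
grip_force: 30.0
```

{"fn": "shift_gripper", "kwargs": {
  "motion": [
    [[0,0.05,0],[0,0,0]],
    [[0,0.05,0],[0,0,0]],
    [[0,0.05,0],[0,0,0]],
    [[0,0.05,0],[0,0,0]],
    [[0,0.05,0],[0,0,0]],
    [[0,0.05,0],[0,0,0]],
    [[0,0.03,0],[0,0,0]],
    [[0,0,0],[0,0,0]],
    [[0,0,0],[0,0,0]]
  ]
}}

```text
time_s: 43.0
ee_pos: [0.5553, -0.1794, 0.1112]
eef_rot: [3.14, 0.003, -0.214]
force: [-10.7, -0.7, 7.8]
grip_width: 0.016
grip_force: 30.0
```

Converted, 0.002 m is 0.01, -0.001 m is -0.005.

{"fn": "shift_gripper", "kwargs": {
  "motion": [
    [[-0.005,0.01,0],[0,0,0]],
    [[0,0.01,0],[0,0,0]],
    [[0,0,0],[0,0,0]],
    [[0,0,0],[0,0,0]]
  ]
}}

```text
time_s: 43.4
ee_pos: [0.5547, -0.1817, 0.1112]
eef_rot: [-3.141, 0.001, -0.213]
force: [-1.2, 7.2, 4.8]
grip_width: 0.0161
grip_force: 30.0
```

Converted, 0.0015 m is 0.0075.

{"fn": "shift_gripper", "kwargs": {
  "motion": [
    [[0,0.0075,0],[0,0,0]],
    [[0,0,0],[0,0,0]],
    [[0,0,0],[0,0,0]],
    [[0,0,0],[0,0,0]]
  ]
}}

```text
time_s: 43.8
ee_pos: [0.5546, -0.1818, 0.1112]
eef_rot: [-3.139, 0.001, -0.213]
force: [0.7, 17.5, 5.4]
grip_width: 0.016
grip_force: 30.0
```

{"fn": "shift_gripper", "kwargs": {
  "motion": [
    [[0,0,0],[0,0,0]],
    [[0,0,0],[0,0,0]],
    [[0,0,0],[0,0,0]],
    [[0,0,-0.15],[0,0,0]],
    [[0,0,-0.2],[0,0,0]],
    [[0,0,-0.2],[0,0,0]],
    [[0,0,-0.2],[0,0,0]],
    [[0,0,0],[0,0,0]],
    [[0,0,0],[0,0,0]]
  ],
  "aperture": 0.05
}}

```text
time_s: 44.7
ee_pos: [0.5545, -0.1837, 0.2613]
eef_rot: [3.141, -0.0, -0.214]
force: [-0.0, -0.1, -0.7]
grip_width: 0.0498
grip_force: 0.0
```

```bash
python3 go.py 0.4215 -0.1245 0.25 -0.2136
```

```text
rot [ 0.001 -0.     0.   ] shift [-0.1425 -0.0297  0.0113] len 0.146 q6 1.4 F [-0.  -0.1 -0.7] t 44.7
```

Jaw is against its shut stop (17 N, no movement). Now the lock bar.

Converted, 0.04 m is 0.2, -0.0357 m is -0.1785.

{"fn": "shift_gripper", "kwargs": {
  "motion": [
    [[-0.178,-0.037,0],[0,0,0]],
    [[-0.178,-0.037,0],[0,0,0]],
    [[-0.178,-0.037,0],[0,0,0]],
    [[-0.1785,-0.0375,0],[0,0,0]],
    [[0,0,0.2],[0,0,0]],
    [[0,0,0.2],[0,0,0]],
    [[0,0,0.2],[0,0,0]],
    [[0,0,0.175],[0,0,0]],
    [[0,0,0.0965],[0,0,0]],
    [[0,0,0],[0,0,0]]
  ]
}}

```text
time_s: 45.7
ee_pos: [0.4192, -0.1236, 0.0836]
eef_rot: [-3.141, 0.008, -0.213]
force: [0.4, -0.2, 1.0]
grip_width: 0.0498
grip_force: 0.0
```

{"fn": "shift_gripper", "kwargs": {
  "motion": [
    [[0,0,0],[0,0,0]],
    [[0,0,0],[0,0,0]],
    [[0,0,0],[0,0,0]],
    [[0,0,0],[0,0,0]],
    [[0,0,0],[0,0,0]],
    [[0,0,0],[0,0,0]],
    [[0,0,0],[0,0,0]]
  ],
  "aperture": 0.0,
  "force": 30
}}

```text
time_s: 46.4
ee_pos: [0.4217, -0.1239, 0.0874]
eef_rot: [-3.141, 0.0, -0.214]
force: [0.6, 5.8, 5.0]
grip_width: 0.0155
grip_force: 30.0
```

```bash
python3 go.py 0.4735 -0.1359 0.0877 -0.2136
```

```text
rot [-0.  0. -0.] shift [ 0.0532  0.0008 -0.0003] len 0.053 q6 1.42 F [0.6 5.8 5. ] t 46.4
```

Converted, 0.01 m is 0.05, 0.003 m is 0.015.

{"fn": "shift_gripper", "kwargs": {
  "motion": [
    [[0.05,0,0],[0,0,0]],
    [[0.05,0,0],[0,0,0]],
    [[0.05,0,0],[0,0,0]],
    [[0.05,0,0],[0,0,0]],
    [[0.05,0,0],[0,0,0]],
    [[0.015,0,0],[0,0,0]],
    [[0,0,0],[0,0,0]],
    [[0,0,0],[0,0,0]]
  ]
}}

```text
time_s: 47.2
ee_pos: [0.474, -0.136, 0.0873]
eef_rot: [3.14, -0.001, -0.213]
force: [2.2, -2.0, 4.9]
grip_width: 0.016
grip_force: 30.0
```

{"fn": "shift_gripper", "kwargs": {
  "motion": [
    [[0.01,0,0],[0,0,0]],
    [[0.005,0,0],[0,0,0]],
    [[0,0,0],[0,0,0]],
    [[0,0,0],[0,0,0]],
    [[0,0,0],[0,0,0]]
  ]
}}

```text
time_s: 47.7
ee_pos: [0.4755, -0.1363, 0.0873]
eef_rot: [3.141, 0.003, -0.213]
force: [-10.6, 0.9, 14.3]
grip_width: 0.0161
grip_force: 30.1
```

Converted, 0.002 m is 0.01.

{"fn": "shift_gripper", "kwargs": {
  "motion": [
    [[0.01,0,0],[0,0,0]],
    [[0,0,0],[0,0,0]],
    [[0,0,0],[0,0,0]],
    [[0,0,0],[0,0,0]]
  ]
}}

```text
time_s: 48.1
ee_pos: [0.4763, -0.1364, 0.087]
eef_rot: [3.141, 0.006, -0.213]
force: [-19.9, 1.7, 18.2]
grip_width: 0.0156
grip_force: 30.0
```

{"fn": "shift_gripper", "kwargs": {
  "motion": [
    [[0,0,0],[0,0,0]],
    [[0,0,0],[0,0,0]],
    [[0,0,0],[0,0,0]],
    [[0,0,-0.15],[0,0,0]],
    [[0,0,-0.2],[0,0,0]],
    [[0,0,-0.2],[0,0,0]],
    [[0,0,-0.2],[0,0,0]],
    [[0,0,-0.2],[0,0,0]],
    [[0,0,0],[0,0,0]],
    [[0,0,0],[0,0,0]]
  ],
  "aperture": 0.05
}}

```text
time_s: 49.1
ee_pos: [0.4783, -0.1364, 0.2768]
eef_rot: [3.141, 0.0, -0.213]
force: [-0.1, 0.8, -0.1]
grip_width: 0.05
grip_force: 0.0
```

{"fn": "shift_gripper", "kwargs": {
  "motion": [
    [[-0.2,0,0],[0,0,0]],
    [[-0.2,0,0],[0,0,0]],
    [[-0.15,0,0],[0,0,0]],
    [[0,0,0],[0,0,0]],
    [[0,0,0],[0,0,0]],
    [[0,0,0],[0,0,0]],
    [[0,0,0],[0,0,0]],
    [[0,0,0],[0,0,0]],
    [[0,0,0],[0,0,0]],
    [[0,0,0],[0,0,0]]
  ]
}}

```text
time_s: 50.1
ee_pos: [0.3709, -0.1131, 0.2768]
eef_rot: [3.141, 0.001, -0.213]
force: [-0.4, -0.3, 0.0]
grip_width: 0.0504
grip_force: 0.0
```

```bash
python3 - <<'E'
from m import *
c=ctrl.camera('wrist');im=c['pixels'];s=ctrl.camera('scene')['pixels']
b=np.zeros((600,800,3),np.uint8);b[:336]=cv2.resize(s[130:270,170:503],(800,336),interpolation=cv2.INTER_CUBIC);b[336:,:352]=cv2.resize(im,(352,264));t=ctrl.camera('top')['pixels'];b[336:,360:800]=cv2.resize(t[90:270,90:390],(440,264));cv2.imwrite('pics/w9.png',b)
for p in comps(im,(0,180,60),(5,255,255),(200,20,380,190),40):
    print('red',len(p),p.min(0),p.max(0),onz(c,*((p.min(0)+p.max(0))/2),.1))
E
```

```text
red 223 [274  84] [289 101] [ 0.47530334 -0.13549532  0.1       ]
```

View pics/w9.png

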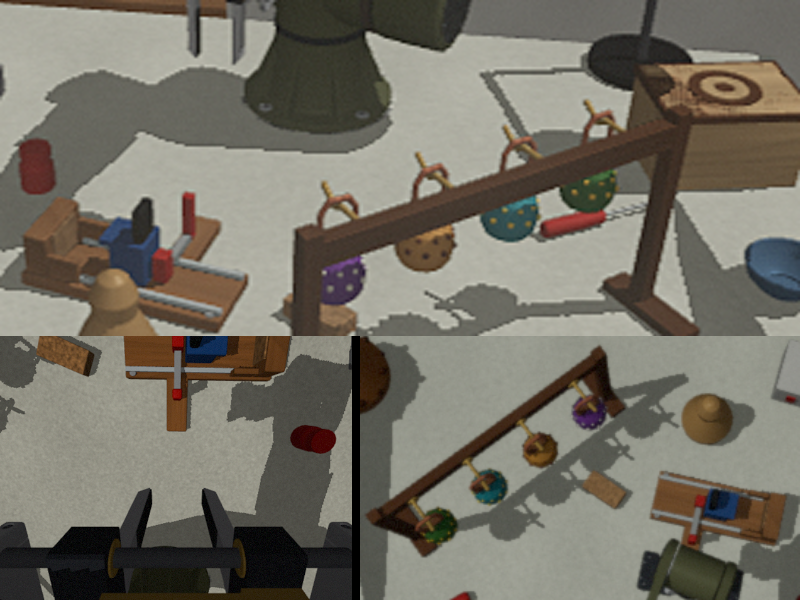

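Four gourds hang freely, the jaw is shut, the lock bar is home (20 N against its stop), and the other things are where they were.

```bash
python3 -c "
from station import ctrl
print(ctrl.hand_in())"
```

```text
the job is handed in; nothing more can be done
None
```

The lantern and the ochre, teal and green gourds hang freely on hooks 0 to 3; the jaw is shut, the lock bar is home against its stop, and the job was handed in at about 50 s, though the hand-in returned no verdict.

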